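# Set up the soap-curing ledge and load the bars

### The job

Put up the curing ledge: lower the post's tube onto the stand's spigot, press the spring button flush so that the tube can slide over it, and push the post all the way down until the button pops out through the slot. Then set every bar of soap on the narrow ledge in a single row, none on top of another, and let go. Leave the oil bottle, the bowl and the jar where they are.

Things in the scene. Friction and masses are not known exactly. Their poses are not given: they have to be found in the camera images.
- stand: Fixed stand: grey foot plate 110 (x) x 130 (y) x 15 mm high; from its middle a square aluminium spigot 30 x 30 mm rises to z = 152 (the last 12 mm are a cone, 30 to 18 mm across). Origin: centre of the plate's underside, on the bench, on the spigot's axis. A spring button sits in the spigot's -x face (the side towards the robot).
- button_face (a point): Centre of the outer face of the oblong spring button, 75 mm above the bench: 14 wide, 20 tall, square edges that do not cam in. Out, it stands 9 mm proud of the spigot's -x face and stops the tube's rim on its top edge (85 mm up). Pressed on its lower half along the stand's +x, it lets the tube sink over its upper half and hold it in.
- button (a joint): How far the button is pushed in, m: 0 = fully out, 0.009 = flush with the spigot's face, 0.011 = stop. It springs back with 3 N (out) to 6 N (fully in).
- post: Loose T-shaped post, 0.4 kg, upright at the start: square steel tube 42 mm outside, 34 mm inside, 140 mm tall, open below, a ledge across its top. Origin: centre of the lower rim; z up, y along the ledge. A slot 20 wide x 26 tall, 60 mm above the rim, goes through the -x and +x walls (fits either way round). Fully down, the origin is 15 mm above the stand's and the slot meets the button.
- ledge_top (a point): Point on the ledge's top face over the tube's axis, 152 mm above the post's origin; axes as the post's. The ledge is 310 mm long (y), 12 mm thick, faced with grippy black rubber; its flat top runs from x = -21 (level with the tube's wall) to +26 mm, then a lip 5 mm wide stands 5 mm above it along the +x edge (away from the robot). It can be pinched across x at its middle, 52 mm wide.
- bar1: Bar of cream-coloured soap, 46 (x) x 54 (y) x 26 (z) mm, 85 g, lying flat on the bench at the start; origin in its middle. Three to five of the five identical bars are there (None = absent).
- bar2: Bar of cream-coloured soap, 46 (x) x 54 (y) x 26 (z) mm, 85 g, lying flat on the bench at the start; origin in its middle. Three to five of the five identical bars are there (None = absent).
- bar3: Bar of cream-coloured soap, 46 (x) x 54 (y) x 26 (z) mm, 85 g, lying flat on the bench at the start; origin in its middle. Three to five of the five identical bars are there (None = absent).
- bar4: Bar of cream-coloured soap, 46 (x) x 54 (y) x 26 (z) mm, 85 g, lying flat on the bench at the start; origin in its middle. Three to five of the five identical bars are there (None = absent).
- bar5: Bar of cream-coloured soap, 46 (x) x 54 (y) x 26 (z) mm, 85 g, lying flat on the bench at the start; origin in its middle. Three to five of the five identical bars are there (None = absent).
- oil_bottle: Bystander: black oil bottle, 48 mm across, 140 mm tall, origin in the middle of its underside.
- bowl: Bystander: glass bowl, 90 mm across, 40 mm tall, origin in the middle of its underside.
- jar: Bystander: amber jar, 56 mm across, 60 mm tall, origin in the middle of its underside.
Mind the look-alikes: they are no part of the job. Leave any orange or pink look-alike of the bar4 alone.

How it is judged:
By the outcome, as a careful person would: the job done as asked, in the order asked, and still so for the second after the job is handed in, with the robot touching nothing.
Of bar1, bar2, bar3, bar4, bar5 only 3 to 5 are there at a start; the rules pass over those that are not, and their reading is None.
At some moment in a run one of bar1, bar2, bar3, bar4, bar5 may be knocked a few centimetres aside while the robot is not near it.
It also fails if it takes over 210 s, if anything falls off the work surface, if the arm or the gripper's body presses on something with over 40 N, if the wrist force passes 120 N, or if a joint passes its speed limit or range.

### The arm

A 7-joint arm with a two-finger parallel gripper is mounted at the origin on the work surface. World frame = base frame: x ahead of the robot, y to its left, z up, the work surface at z = 0. Lengths are in m, angles in rad, forces in N, time in s.
With the tool pointing down it reaches from about 0.35 to 0.9 m from the base axis. Payload 19.9 kg.
Tool frame: the origin (TCP) lies midway between the tips of the shut fingers; the grasp point (between the pads) lies 19 mm behind it; z points along the fingers, y is the direction in which the jaws open and shut (so a half turn about z gives the same grasp; the last joint's range is limited). The gripper opens to 94 mm and grips with 3 to 60 N. Pads are 16 mm wide; open, the fingers measure 119 mm over their backs; the gripper's body (75 mm by 177 mm) begins 78 mm behind the grasp point.
Start: joints at [1.107, 0.417, -0.01, 1.614, 0.005, 1.111, -0.053], TCP at [0.256, -0.57, 0.205] pointing down, gripper open.
Joint ranges: [-2.81, 2.81], [-0.39, 2.02], [-1.27, 1.25], [0.06, 2.57], [-1.19, 4.33], [0.19, 2], [-2.82, 2.82]. Speed limits (rad/s): [1.89, 1.89, 2.39, 2.39, 3.01, 3.01, 3.01].

### API

Orientations are given as a unit quaternion [w, x, y, z].
In Python, from bench import robot, imaging gives the robot as it stands. The module is installed in compiled form; this text tells all that it offers.
- The arm moves only by the shell command python3 -m creep 'ROWS' [FORCE]. ROWS is JSON, a list that holds one entry, the list of rows, each a list of 7 numbers: the shift along the tool's x, y, z in cm, then the turn, a rotation vector about the tool's x, y, z in degrees, then the opening in per cent of the stroke, from 0 (shut) to 100 (fully open). In form: [[[x, y, z, ax, ay, az, hand], ...]]. A call has 1 to 12 rows; each row is the pose to reach, as a shift and turn from the pose commanded when the call began, along the tool's axes at that moment; what a row does not reach only later rows make up. A row lasts 1/10 s, in which the tool goes at most 50 mm and 8.59 degrees, less where a joint would pass 70% of its speed; a pose out of reach is approached as far as the arm can. A call with a gripper value outside its range is refused whole. The fingers move at their own pace and stop on an object; FORCE is the grip in N (left out, the last holds). Time passes only in rows, so rows that repeat a pose let the fingers close. It gives the time, the measured TCP pose, the force and the opening at its end, in the units of the state.
- robot.sense(): the state, without advancing time (a new reading comes with each control period).
- imaging.grab_frame(name): name is "scene" or "top" or "wrist"; returns the picture (480x640x3 uint8, red, green, blue); there is no depth.
- imaging.camera_params(name): a dict with "fx", "fy", "cx", "cy" (pixels), "k1" (the pictures are not rectified: a ray, as slopes to the right and down, at radius r is drawn at 1 + k1 r^2 times it, then the intrinsics apply), "origin" and "orientation" of the camera in the world. Camera axes: x right, y down, z forward; pixel columns grow to the right and rows downward; lengths in m; the calibration is good to about 2 mm. A picture is of the moment at which its call begins: read the wrist's pose just before it. camera_params takes no time and is no camera call; for the wrist camera it gives the pose at the moment of the call.
- robot.hand_in(): hands the job in, once; it reports no verdict.
The state is a dict: "clock": time; "q": joint angles; "qd": joint speeds; "joint_torque": joint torques, N m; "position": TCP position; "tool_rot": TCP orientation; "wrist_force": force on the tool from outside, world axes, zero at the start; "torque": the same for the moment, N m; "gripper_width": opening from 0.0 (shut) to 1.0 (fully open).
Only numpy, scipy, OpenCV 4.12 (cv2) and the standard library are available. Lean on these libraries where they do the work, as an engineer would, in place of code of your own. Each camera call takes 0.05 s, during which the arm holds its last target. There are 200 camera calls.

## Working session

There is one attempt and no reset: what is moved stays moved. The work goes in short steps, Python scripts to look and compute and a shell command to move; the robot and the scene stay as the last step left them, time stands still between calls to the robot, and variables do not carry over. Pictures are saved under pics/ and viewed, about 12 in all and at most 16, crops included, and the job is handed in when it is done.

```bash
mkdir -p pics
cat > h.py <<'E'
import numpy as np, cv2
from scipy.spatial.transform import Rotation as R
from bench import robot, imaging
def quat(q): return R.from_quat([q[1],q[2],q[3],q[0]])
def grab(n):
    p=imaging.camera_params(n); im=imaging.grab_frame(n); return im,p
def ray(p,u,v):
    d=np.array([(u-p['cx'])/p['fx'],(v-p['cy'])/p['fy']]); s=d.copy()
    for _ in range(20): s=d/(1+p['k1']*(s@s))
    return quat(p['orientation']).apply([s[0],s[1],1.0])
def onz(p,u,v,z):
    r=ray(p,u,v); o=np.array(p['origin']); return o+r*(z-o[2])/r[2]
def proj(p,X):
    c=quat(p['orientation']).inv().apply(np.array(X)-p['origin']); s=c[:2]/c[2]; s=s*(1+p['k1']*(s@s))
    return np.array([s[0]*p['fx']+p['cx'],s[1]*p['fy']+p['cy']])
def save(n,im): cv2.imwrite('pics/'+n+'.png',im[:,:,::-1])
def st():
    s=robot.sense(); r=quat(s['tool_rot'])
    print('t',round(s['clock'],2),'pos',np.round(s['position'],4),'F',np.round(s['wrist_force'],1),'w',round(s['gripper_width'],3),'q',np.round(s['q'],2))
    print(np.round(r.as_matrix(),3).tolist()); return s
def delta(target):  # shift in cm in tool axes
    s=robot.sense(); return np.round(quat(s['tool_rot']).inv().apply(np.array(target)-s['position'])*100,2)
E
python3 - <<'E'
from h import *
st()
for n in('top','scene'):
    im,p=grab(n); save(n+'0',im); print(n,p); np.save(n+'0.npy',im)
E
```

```text
t 0.0 pos [ 0.2557 -0.5699  0.2048] F [-0.4 -0.3  0.1] w 1.003 q [ 1.11  0.42 -0.01  1.61  0.    1.11 -0.05]
[[0.912, 0.409, -0.001], [0.409, -0.912, 0.001], [-0.0, -0.001, -1.0]]
top {'fx': 577.9401534346002, 'fy': 577.9401534346002, 'cx': 320.31337792294204, 'cy': 230.26786948639148, 'k1': -0.11549652456671915, 'origin': array([0.30426321, 0.02369912, 1.77535085]), 'orientation': array([-0.05749988,  0.70543097, -0.70469827,  0.04961098])}
scene {'fx': 497.44684895130706, 'fy': 497.44684895130706, 'cx': 319.1472352264563, 'cy': 236.52814348102382, 'k1': -0.09663846958672744, 'origin': array([ 1.05280681, -0.37337802,  1.00485702]), 'orientation': array([-0.27762216,  0.85058597,  0.42294582, -0.14333974])}
```

View pics/top0.png

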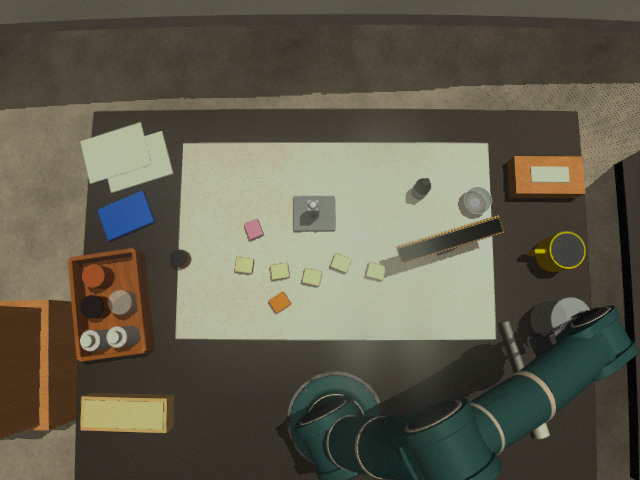

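View pics/scene0.png

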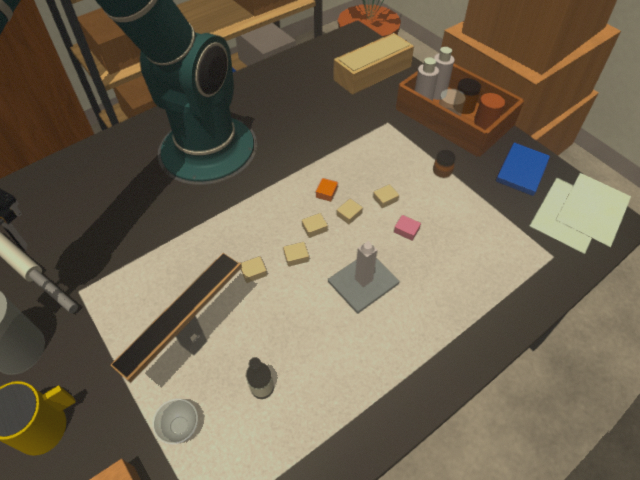

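The top view shows five cream bars at about (245,266), (280,272), (312,277), (341,263) and (375,271). The look-alikes are orange (280,302) and pink (254,230). The stand is at (314,213), the post's ledge runs (398,252)–(502,225), the bottle is at (423,187), the bowl at (476,201) and the jar at (180,259). The scene view agrees: five cream bars, with the post standing upright near (195,330). I'll measure these and make an enlarged crop.

```bash
cat > m.py <<'E'
from h import *
def rects(im,p,mask,z,amin,amax,show=True):
    out=[]
    cs,_=cv2.findContours(mask.astype(np.uint8),cv2.RETR_EXTERNAL,cv2.CHAIN_APPROX_NONE)
    for c in cs:
        a=cv2.contourArea(c)
        if not amin<a<amax: continue
        W=np.array([onz(p,*q[0],z)[:2] for q in c],np.float32)*1000
        r=cv2.minAreaRect(W); bx=cv2.boxPoints(r)
        e=bx[1]-bx[0]; f=bx[2]-bx[1]
        L=e if np.hypot(*e)>np.hypot(*f) else f
        ang=(np.degrees(np.arctan2(L[1],L[0])))%180   # long side direction
        ctr=c[:,0].mean(0)
        if show: print(np.round(ctr),'c',np.round(r[0],1),'size',np.round(r[1],1),'long dir deg',round(float(ang),1))
        out.append((r[0],ang,ctr))
    return out
E
python3 - <<'E'
from m import *
im=np.load('top0.npy'); p=imaging.camera_params('top')
hsv=cv2.cvtColor(im,cv2.COLOR_RGB2HSV); roi=np.zeros(im.shape[:2],bool); roi[146:336,184:492]=1
for q in [(312,277),(245,266),(210,300),(300,225),(420,245),(280,302)]: print(q,hsv[q[1],q[0]])
sat=hsv[...,1]; bar=roi&(hsv[...,0]>18)&(hsv[...,0]<40)&(sat>62)&(hsv[...,2]>130)
print('bars');rects(im,p,bar,.026,80,600)
print('red/or');rects(im,p,roi&((hsv[...,0]<15)|(hsv[...,0]>165))&(sat>90)&(hsv[...,2]>110),.026,60,600)
print('dark');rects(im,p,roi&(hsv[...,2]<75),.152,100,4000)
g=roi&(sat<35)&(hsv[...,2]<150)&(hsv[...,2]>80)
print('grey');rects(im,p,g,.015,500,4000)
a=cv2.resize(im[170:310,230:390],None,fx=4,fy=4,interpolation=cv2.INTER_CUBIC)
b=cv2.resize(im[200:280,380:520],None,fx=4,fy=4,interpolation=cv2.INTER_CUBIC)
v=np.zeros((600,800,3),np.uint8)
a=cv2.resize(im[190:312,235:390],(640,504),interpolation=cv2.INTER_CUBIC)
save('crop1',a); save('crop2',cv2.resize(im[210:270,385:515],(780,360),interpolation=cv2.INTER_CUBIC))
E
```

```text
(312, 277) [ 34  67 189]
(245, 266) [ 34  78 189]
(210, 300) [ 28  42 182]
(300, 225) [ 39  26 100]
(420, 245) [34 41 88]
(280, 302) [ 17 191 187]
bars
[311. 277.] c [429.4  69.7] size [53.5 44.7] long dir deg 77.6
[279. 271.] c [447.5 167.6] size [45.2 53.3] long dir deg 98.9
[244. 265.] c [465.4 277. ] size [53.  44.7] long dir deg 83.1
[339. 264.] c [472.4 -17.8] size [53.5 44.2] long dir deg 68.2
red/or
dark
[461. 236.] c [ 535.1 -360.4] size [ 39.4 194.5] long dir deg 106.9
[423. 186.] c [ 679.4 -251.9] size [39.8 42.6] long dir deg 152.7
grey
[314. 213.] c [626.1  63.6] size [110.2 130.5] long dir deg 90.0
[478. 200.] c [ 670.7 -446. ] size [81.3 89.7] long dir deg 133.8
```

View pics/crop1.png

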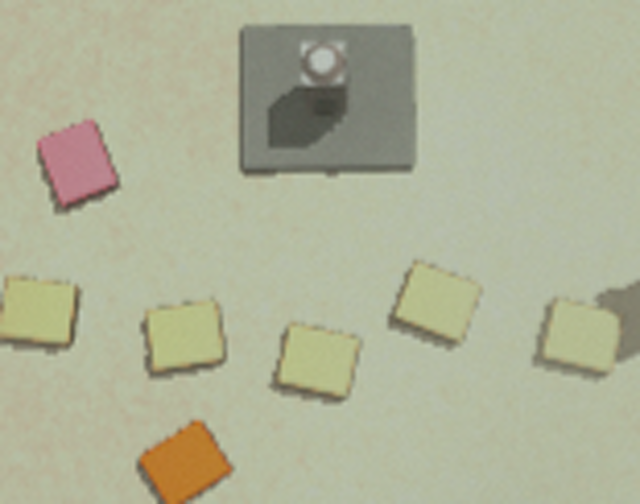

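View pics/crop2.png

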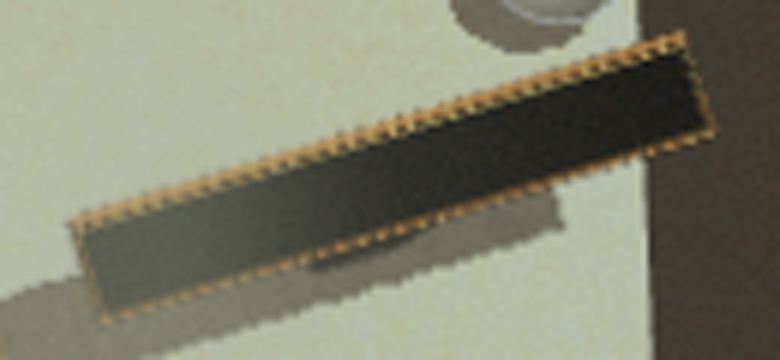

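Crop 1 confirms that all five cream blocks are the bars, and that the pink and orange ones are the look-alikes. The stand is square to the axes. In crop 2 the ledge's corners are at (72,222), (683,32), (714,130) and (103,318). The thick double edge (the lip) is on the upper side, away from the robot, as described.

Run:
```python
from m import *
im=np.load('top0.npy'); p=imaging.camera_params('top')
c=[(72,222,.157),(683,32,.157),(714,130,.152),(103,318,.152)]
P=np.array([onz(p,385+u/6-.4,210+v/6-.4,z)[:2] for u,v,z in c])*1000
print(np.round(P,1)); yd=((P[0]-P[1])+(P[3]-P[2]))/2; xd=((P[0]-P[3])+(P[1]-P[2]))/2
print('len',np.hypot(*yd),'wid',np.hypot(*xd),'yaw from y',np.degrees(np.arctan2(yd[1],yd[0]))-90,'from x',np.degrees(np.arctan2(xd[1],xd[0])))
yaw=np.arctan2(yd[1],yd[0])-np.pi/2; ctr=P.mean(0); xa=np.array([np.cos(yaw),np.sin(yaw)])
ax=ctr-5*xa; print('ledge centre',ctr,'axis',ax,'yaw',np.degrees(yaw))
print('spigot top',onz(p,235+323/640*155-.4,190+62/504*122-.4,.152))
p2=imaging.camera_params('scene')
for X in [(.626,.0636,.152),(*ax/1000,.152)]: print(proj(p2,X))
hsv=cv2.cvtColor(im,cv2.COLOR_RGB2HSV); roi=np.zeros(im.shape[:2],bool); roi[255:300,235:388]=1
rects(im,p,roi&(hsv[...,0]>26)&(hsv[...,0]<40)&(hsv[...,1]>55)&(hsv[...,2]>150),.026,40,600)
# move: target grasp pose
s=robot.sense(); Rt=quat(s['tool_rot'])
yt=Rt.apply([0,1,0]); print('tool y angle',np.degrees(np.arctan2(yt[1],yt[0])),'delta to above ledge centre', delta([*ctr/1000,.205]))
```

```text
[[ 505.  -173.4]
 [ 596.1 -468.6]
 [ 549.5 -483. ]
 [ 460.1 -187.8]]
len 308.69515177804897 wid 47.95735405421225 yaw from y 17.007054635828595 from x 17.533495973385357
ledge centre [ 527.66801776 -328.20626357] axis [ 522.88667401 -329.66871081] yaw 17.007054635828595
spigot top [0.6265977  0.06366695 0.152     ]
[366.89038913 245.95142607]
[176.94474393 311.64245275]
[312. 277.] c [429.8  69.2] size [50.  43.7] long dir deg 77.6
[375. 271.] c [ 447.6 -125. ] size [51.4 42.8] long dir deg 75.9
[279. 270.] c [448.3 167.7] size [43.5 49.8] long dir deg 98.9
[244. 265.] c [466.  277.2] size [49.1 43.5] long dir deg 83.0
[341. 263.] c [473.  -18.8] size [50.5 43.4] long dir deg 68.9
tool y angle -65.83446222703226 delta to above ledge centre [ 34.71 -10.92  -0.  ]
```

```bash
python3 -m creep '[[[3.2,-1,0,0,0,-7.6,100],[6.4,-2,0,0,0,-15.2,100],[9.6,-3,0,0,0,-22.8,100],[12.8,-4,0,0,0,-30.4,100],[16,-5,0,0,0,-38,100],[19.2,-6,0,0,0,-45.6,100],[22.4,-7,0,0,0,-53.2,100],[25.6,-8,0,0,0,-60.8,100],[28.8,-9,0,0,0,-68.4,100],[32,-10,0,0,0,-76,100],[34.7,-10.9,0,0,0,-82.8,100],[34.7,-10.9,0,0,0,-82.8,100]]]' 25
python3 - <<'E'
from h import *
st(); im,p=grab('wrist'); save('w1',im); np.save('w1.npy',im); print(p)
E
```

```text
clock: 1.3
position: [0.5304, -0.325, 0.2051]
tool_rot: [-0.0, 0.591, 0.806, 0.001]
wrist_force: [-0.9, 0.8, -0.4]
gripper_width: 1.0
t 1.3 pos [ 0.5304 -0.325   0.2051] F [-0.9  0.8 -0.4] w 1.0 q [ 0.8   0.44 -0.41  1.61  0.19  1.13  0.66]
[[-0.301, 0.954, 0.001], [0.954, 0.301, 0.002], [0.002, 0.001, -1.0]]
{'fx': 350.7462441275989, 'fy': 350.7462441275989, 'cx': 317.24673542897347, 'cy': 238.6790474787206, 'k1': -0.03638856475717617, 'origin': array([ 0.50729312, -0.25161443,  0.38425885]), 'orientation': array([0.13264958, 0.97947175, 0.15024801, 0.02155721])}
```

View pics/w1.png

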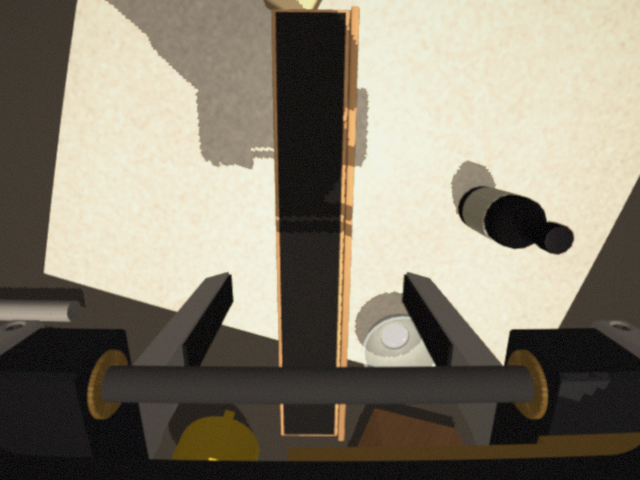

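The ledge lies between the open fingers (tips at u≈232 and 405). Its corners are at about (274,12), (282,434), (344,439) and (359,8), with the lip on the right (+x). I'll refine the post's pose from these.

Run:
```python
from h import *
p=imaging.camera_params('wrist')
c=[(359,8,.157),(344,439,.157),(282,434,.152),(274,12,.152)]
P=np.array([onz(p,*q)[:2] for q in c])*1000; print(np.round(P,1))
yd=((P[0]-P[1])+(P[3]-P[2]))/2; yaw=np.arctan2(yd[1],yd[0])-np.pi/2
print('len',np.hypot(*yd),'wid',np.hypot(*(P[0]-P[3])),np.hypot(*(P[1]-P[2])),'yaw',np.degrees(yaw),P.mean(0))
c=P.mean(0)/1000
print(delta([*c,.127]))
```

```text
[[ 507.5 -174.4]
 [ 595.3 -468. ]
 [ 546.8 -482.8]
 [ 460.2 -189.5]]
len 306.10644836736185 wid 49.61173582844559 50.68778532877885 yaw 16.553136717523998 [ 527.46171571 -328.68110239]
[-0.13 -0.17  7.8 ]
```

```bash
python3 -m creep '[[[-0.1,-0.2,3,0,0,0.7,100],[-0.1,-0.2,6,0,0,0.7,100],[-0.1,-0.2,7.8,0,0,0.7,100],[-0.1,-0.2,7.8,0,0,0.7,100],[-0.1,-0.2,7.8,0,0,0.7,40],[-0.1,-0.2,7.8,0,0,0.7,40],[-0.1,-0.2,7.8,0,0,0.7,40],[-0.1,-0.2,7.8,0,0,0.7,40],[-0.1,-0.2,7.8,0,0,0.7,40],[-0.1,-0.2,7.8,0,0,0.7,40]]]' 35; python3 -c "
from h import *
st()"
```

```text
clock: 2.35
position: [0.5264, -0.3303, 0.1277]
tool_rot: [0.0, 0.6, 0.8, 0.0]
wrist_force: [0.8, -0.3, 1.6]
gripper_width: 0.545
t 2.35 pos [ 0.5264 -0.3303  0.1277] F [ 0.8 -0.3  1.6] w 0.545 q [ 0.79  0.52 -0.38  1.68  0.22  0.98  0.62]
[[-0.28, 0.96, 0.0], [0.96, 0.28, -0.0], [-0.0, 0.0, -1.0]]
```

```bash
python3 -m creep '[[[0,0,0,0,0,0,30],[0,0,0,0,0,0,30],[0,0,-2,0,0,0,30],[0,0,-5,0,0,0,30],[0,0,-8,0,0,0,30],[0,0,-11,0,0,0,30],[0,0,-14,0,0,0,30],[0,0,-17,0,0,0,30],[0,0,-19,0,0,0,30],[0,0,-19,0,0,0,30],[0,0,-19,0,0,0,30]]]' 35
python3 - <<'E'
from h import *
st()
# geometry post in tool: ledge centre (wrist cam) relative; grasp centers jaw axis at +5 from tube axis along post x(=tool y)
s=robot.sense(); im,p=grab('scene'); np.save('s1.npy',im); save('s1',cv2.resize(im[120:420,60:460],(800,600),interpolation=cv2.INTER_CUBIC))
E
```

```text
clock: 3.45
position: [0.5258, -0.3301, 0.3162]
tool_rot: [-0.001, 0.6, 0.8, -0.0]
wrist_force: [0.8, -0.3, -3.6]
gripper_width: 0.552
t 3.45 pos [ 0.5258 -0.3301  0.3162] F [ 0.8 -0.3 -3.6] w 0.552 q [ 0.82  0.36 -0.41  1.47  0.15  1.34  0.68]
[[-0.28, 0.96, -0.001], [0.96, 0.28, 0.001], [0.001, -0.001, -1.0]]
```

View pics/s1.png

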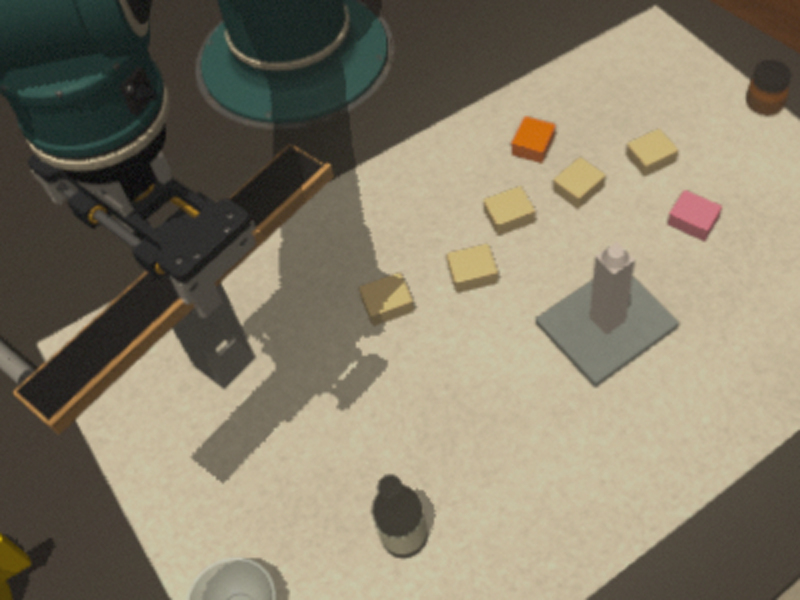

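The post is held and upright (F_z −3.6 N) and nothing else has moved. Next I carry it above the spigot.

```bash
python3 -m creep '[[[1.4,0.8,0,0,0,0.7,30],[4.2,2.5,0,0,0,2,30],[7.6,4.6,0,0,0,3.6,30],[11.5,7,0,0,0,5.4,30],[15.3,9.3,0,0,0,7.2,30],[19.4,11.8,0,0,0,9.1,30],[23.2,14.1,0,0,0,10.9,30],[27.1,16.5,0,0,0,12.7,30],[30.5,18.6,0,0,0,14.3,30],[33.3,20.3,0,0,0,15.6,30],[34.7,21.1,0,0,0,16.3,30],[34.7,21.1,0,0,0,16.3,30]]]'; python3 -m creep '[[[0,0,0,0,0,0,30],[0,0,0,0,0,0,30]]]'
python3 - <<'E'
from h import *
st(); print('to target',delta([.6313,.0624,.3162]))
for n in('top','wrist'):
    im,p=grab(n); np.save(n+'2.npy',im); print(p['origin'])
    if n=='top': a=cv2.resize(im[150:270,240:400],(640,480),interpolation=cv2.INTER_CUBIC); save('t2',a)
    else: save('w2',im)
E
```

```text
clock: 4.7
position: [0.631, 0.065, 0.3154]
tool_rot: [-0.001, 0.706, 0.708, -0.001]
wrist_force: [-0.4, 0.7, -4.0]
gripper_width: 0.551
clock: 4.9
position: [0.6314, 0.0606, 0.3166]
tool_rot: [-0.0, 0.708, 0.706, -0.001]
wrist_force: [0.0, 0.1, -3.5]
gripper_width: 0.553
t 4.9 pos [0.6314 0.0606 0.3166] F [ 0.   0.1 -3.5] w 0.553 q [ 0.23  0.4  -0.53  1.43  0.2   1.36 -0.3 ]
[[0.002, 1.0, -0.001], [1.0, -0.002, -0.001], [-0.001, -0.001, -1.0]]
to target [ 0.18 -0.01  0.04]
[0.30426321 0.02369912 1.77535085]
[0.6321347  0.1380197  0.49594416]
```

View pics/w2.png

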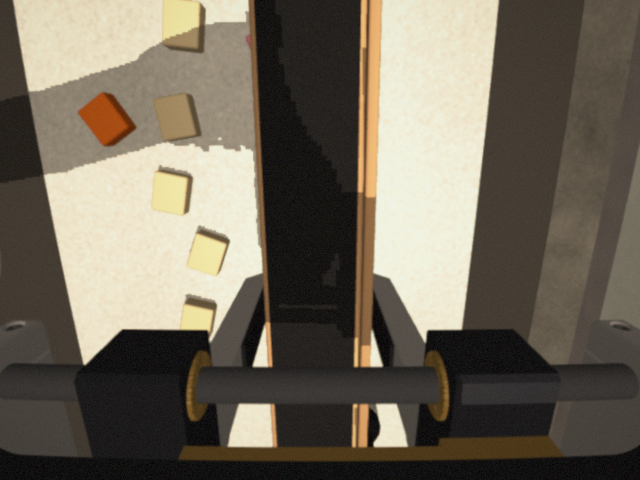

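The wrist view shows the ledge pinched square, with the left edge running u≈250→275 and the lip on the right. The ends are out of view, so I use the top view for the y offset.

View pics/t2.png

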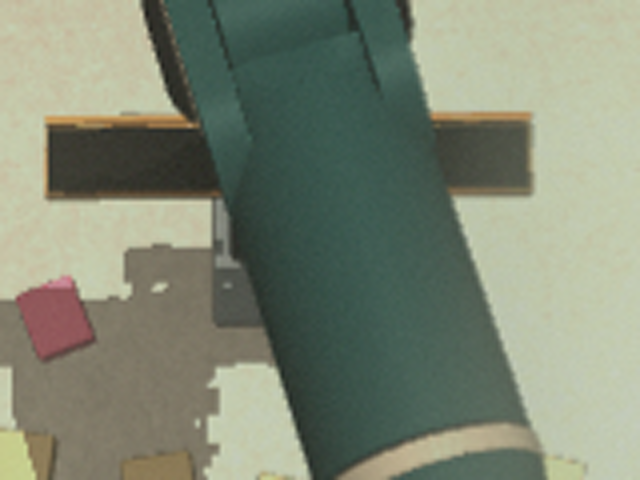

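The ledge's ends are at u=46 and u=532, with edges at v≈117/196 on the left and 113/193 on the right.

Run:
```python
from h import *
p=imaging.camera_params('top'); z=.3166+.025
c=[(46,116,z+.005),(532,113,z+.005),(532,193,z),(47,197,z)]
P=np.array([onz(p,240+u/4-.4,150+v/4-.4,zz)[:2] for u,v,zz in c])*1000; print(np.round(P,1),P.mean(0))
m=P.mean(0); st(); print('tube axis',m[0]-5,m[1])
```

```text
[[655.6 216.4]
 [657.2 -92.6]
 [606.4 -92.3]
 [604.  215.2]] [630.80275048  61.6724001 ]
t 5.0 pos [0.6315 0.0608 0.3171] F [ 0.2  0.3 -3.5] w 0.55 q [ 0.23  0.4  -0.53  1.43  0.2   1.36 -0.3 ]
[[0.002, 1.0, -0.0], [1.0, -0.002, -0.0], [-0.0, -0.0, -1.0]]
tube axis 625.8027504810625 61.672400098892055
```

```bash
python3 -m creep '[[[0.2,0,0,0,0,0,30],[0.2,0,1,0,0,0,30],[0.2,0,2,0,0,0,30],[0.2,0,3,0,0,0,30],[0.2,0,3.8,0,0,0,30],[0.2,0,4.6,0,0,0,30],[0.2,0,5.2,0,0,0,30],[0.2,0,5.2,0,0,0,30]]]'; python3 -c "
from h import *
st()"
```

```text
clock: 5.8
position: [0.6313, 0.0639, 0.2645]
tool_rot: [-0.0, 0.707, 0.707, -0.0]
wrist_force: [-0.2, 0.3, -3.0]
gripper_width: 0.55
t 5.8 pos [0.6313 0.0639 0.2645] F [-0.2  0.3 -3. ] w 0.55 q [ 0.23  0.44 -0.52  1.5   0.22  1.26 -0.32]
[[0.0, 1.0, -0.001], [1.0, -0.0, -0.0], [-0.0, -0.001, -1.0]]
```

```bash
python3 -m creep '[[[0,0,1,0,0,0,30],[0,0,2,0,0,0,30],[0,0,3,0,0,0,30],[0,0,4,0,0,0,30],[0,0,4.6,0,0,0,30],[0,0,4.9,0,0,0,30],[0,0,5.1,0,0,0,30],[0,0,5.2,0,0,0,30],[0,0,5.2,0,0,0,30]]]'; python3 -c "
from h import *
st()"
```

```text
clock: 6.7
position: [0.6317, 0.064, 0.2136]
tool_rot: [0.0, 0.707, 0.707, 0.0]
wrist_force: [-0.8, -0.2, -3.0]
gripper_width: 0.552
t 6.7 pos [0.6317 0.064  0.2136] F [-0.8 -0.2 -3. ] w 0.552 q [ 0.22  0.47 -0.51  1.56  0.25  1.17 -0.34]
[[0.001, 1.0, 0.0], [1.0, -0.001, 0.0], [0.0, 0.0, -1.0]]
```

```bash
python3 -m creep '[[[0,0,0.1,0,0,0,30],[0,0,0.2,0,0,0,30],[0,0,0.2,0,0,0,30],[0,0,0.2,0,0,0,100],[0,0,0.2,0,0,0,100],[0,0,0.2,0,0,0,100],[0,0,0.2,0,0,0,100],[0,0,0.2,0,0,0,100],[0,0,-2,0,0,0,100],[0,0,-5,0,0,0,100],[0,0,-9,0,0,0,100],[0,0,-12,0,0,0,100]]]'
python3 - <<'E'
from h import *
st(); im,p=grab('scene'); save('s3',cv2.resize(im[130:330,220:480],(780,600),interpolation=cv2.INTER_CUBIC))
E
```

```text
clock: 7.9
position: [0.6317, 0.0641, 0.3358]
tool_rot: [0.0, 0.707, 0.707, 0.001]
wrist_force: [-0.2, -1.1, 0.5]
gripper_width: 0.998
t 7.9 pos [0.6317 0.0641 0.3358] F [-0.2 -1.1  0.5] w 0.998 q [ 0.23  0.4  -0.53  1.4   0.2   1.4  -0.3 ]
[[0.0, 1.0, 0.001], [1.0, -0.0, 0.0], [0.0, 0.001, -1.0]]
```

View pics/s3.png

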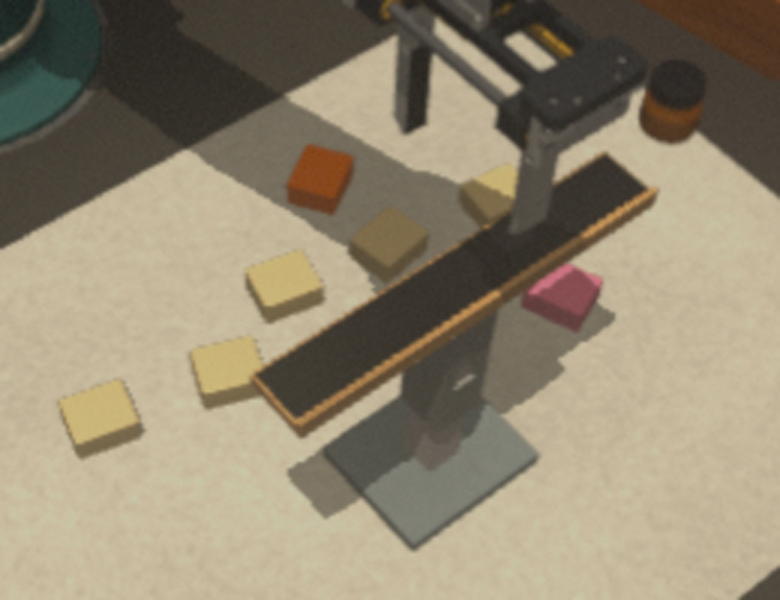

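The post sits upright on the button with its rim above it. Next I back off, turn the gripper 90° and close it.

```bash
python3 -m creep '[[[0,-2,0,0,0,8.2,0],[0,-4,0,0,0,16.4,0],[0,-6,0,0,0,24.6,0],[0,-8,0,0,0,32.8,0],[0,-10,0,0,0,41,0],[0,-12,0,0,0,49.2,0],[0,-14,0,0,0,57.4,0],[0,-16,0,0,0,65.6,0],[0,-18,0,0,0,73.8,0],[0,-20,0,0,0,82,0],[0,-20,0,0,0,90,0],[0,-20,0,0,0,90,0]]]'; python3 -m creep '[[[0,0,0,0,8,0,0],[0,0,0,0,16,0,0],[0,0,0,0,24,0,0],[0,0,0,0,32,0,0],[0,0,0,0,40,0,0],[0,0,0,0,48,0,0],[0,0,0,0,54,0,0],[0,0,0,0,60,0,0],[0,0,0,0,60,0,0],[0,0,0,0,60,0,0]]]';python3 - <<'E'
from h import *
st(); print(delta([.56,.0636,.064]),delta([.5,.0636,.1]))
E
```

```text
clock: 9.15
position: [0.4314, 0.0641, 0.3336]
tool_rot: [0.0, 1.0, -0.002, 0.0]
wrist_force: [-0.3, 0.8, 0.2]
gripper_width: 0.025
clock: 10.15
position: [0.4645, 0.0602, 0.3104]
tool_rot: [0.018, 0.907, -0.005, 0.42]
wrist_force: [1.2, -0.9, 1.0]
gripper_width: 0.005
t 10.15 pos [0.4645 0.0602 0.3104] F [ 1.2 -0.9  1. ] w 0.005 q [-0.37 -0.39 -0.07  2.46  0.95  0.43 -2.79]
[[0.646, -0.025, 0.763], [0.005, -0.999, -0.037], [0.763, 0.028, -0.646]]
[-12.62  -1.26  23.18] [-13.75  -1.01  16.28]
```

```bash
python3 -m creep '[[[-2.5,-0.2,3,0,0,0,0],[-5,-0.4,6,0,0,0,0],[-7.5,-0.6,9,0,0,0,0],[-10,-0.8,12,0,0,0,0],[-12.5,-1,15,0,0,0,0],[-13.7,-1,16.3,0,0,0,0],[-13.7,-1,16.3,0,0,0,0],[-13.7,-1,16.3,0,0,0,0]]]';python3 - <<'E'
from h import *
st(); print(delta([.56,.0636,.064]),delta([.5,.0636,.1]))
s=robot.sense(); Rt=quat(s['tool_rot']); t=np.radians(55)
G=np.array([[np.cos(t),0,np.sin(t)],[0,-1,0],[np.sin(t),0,-np.cos(t)]])
print('rotvec to 55deg',np.degrees((Rt.inv()*R.from_matrix(G)).as_rotvec()))
E
```

```text
clock: 10.95
position: [0.4627, 0.0695, 0.2413]
tool_rot: [0.022, 0.919, -0.005, 0.393]
wrist_force: [0.1, -0.4, 0.7]
gripper_width: 0.003
t 10.95 pos [0.4627 0.0695 0.2413] F [ 0.1 -0.4  0.7] w 0.003 q [ 0.36 -0.29 -0.71  2.5   0.9   0.19 -2.82]
[[0.692, -0.027, 0.722], [0.008, -0.999, -0.045], [0.722, 0.037, -0.691]]
[-6.08 -0.33 19.3 ] [-7.63 -0.03 12.48]
rotvec to 55deg [2.52404726 8.76150257 0.65021826]
```

The wrist is at the q6 and q7 limits here. I'll fit a quick kinematic model from the readings logged so far and pick a pressing posture well inside the ranges.

```bash
cat > fk.py <<'E'
import numpy as np, itertools
from scipy.spatial.transform import Rotation as R
from scipy.optimize import least_squares
D=[([1.107,.417,-.01,1.614,.005,1.111,-.053],[.2557,-.5699,.2048],[[0.912,0.409,-0.001],[0.409,-0.912,0.001],[0,-0.001,-1]]),
([.79,.52,-.38,1.68,.22,.98,.62],[.5264,-.3303,.1277],[[-0.28,.96,0],[.96,.28,0],[0,0,-1]]),
([.82,.36,-.41,1.47,.15,1.34,.68],[.5258,-.3301,.3162],[[-0.28,.96,-.001],[.96,.28,.001],[0,0,-1]]),
([.23,.4,-.53,1.43,.2,1.36,-.3],[.6314,.0606,.3166],[[.002,1,-.001],[1,-.002,-.001],[0,0,-1]]),
([-.37,-.39,-.07,2.46,.95,.43,-2.79],[.4645,.0602,.3104],[[0.646,-0.025,0.763],[0.005,-0.999,-0.037],[0.763,0.028,-0.646]]),
([.36,-.29,-.71,2.5,.9,.19,-2.82],[.4627,.0695,.2413],[[0.692,-0.027,0.722],[0.008,-0.999,-0.045],[0.722,0.037,-0.691]])]
LIM=np.array([[-2.81,2.81],[-.39,2.02],[-1.27,1.25],[.06,2.57],[-1.19,4.33],[.19,2],[-2.82,2.82]])
def fk(q,s,l):
    r=R.from_rotvec([0,0,s[0]*q[0]]); p=np.array([0,0,l[0]])
    r=r*R.from_euler('y',q[1]); r=r*R.from_euler('z',s[1]*q[2]); p=p+r.apply([l[4],0,l[1]])
    r=r*R.from_euler('y',q[3]); p=p+r.apply([l[5],0,l[2]*0]); r=r*R.from_euler('z',s[2]*q[4]); p=p+r.apply([0,0,l[2]])
    r=r*R.from_euler('y',q[5]); r=r*R.from_euler('z',s[3]*q[6]); p=p+r.apply([0,0,l[3]])+0
    return p,r*R.from_euler('z',l[6])
def fit():
    best=None
    for s in itertools.product([1,-1],repeat=4):
      for o in (0,1.57,3.14,-1.57):
        def f(l):
            e=[]
            for q,p,M in D:
                P,r=fk(q,s,l); e+=list(3*(P-p)); e+=list((r.as_matrix()-np.array(M)).ravel())
            return e
        g=least_squares(f,[.35,.4,.4,.25,0,0,o])
        if best is None or g.cost<best[0]: best=(g.cost,s,g.x)
    return best
if __name__=='__main__':
    b=fit(); print(b)
    for q,p,M in D: P,r=fk(q,b[1],b[2]); print(np.round((P-p)*1000,1), np.round(np.abs(r.as_matrix()-M).max(),3))
    np.savez('fk.npz',s=b[1],l=b[2])
E
python3 fk.py
```

```text
(np.float64(0.008447643243990116), (-1, -1, -1, -1), array([ 0.28904499,  0.61584684,  0.48270117,  0.45298624, -0.06363044,
        0.00686691,  1.57088269]))
[25.4 16.7 -0.4] 0.001
[15.6  5.  -0.5] 0.005
[-2.   9.9  0.5] 0.006
[-3.4 10.3  3.3] 0.008
[ -4.1 -15.3  -2.9] 0.007
[5.6 8.7 0. ] 0.004
```

```bash
sed -i "s/p=p+r.apply(\[l\[5\],0,l\[2\]\*0\])/p=p+r.apply([l[5],l[7],0])/; s/p=p+r.apply(\[l\[4\],0,l\[1\]\])/p=p+r.apply([l[4],l[8],l[1]])/; s/r=r\*R.from_euler('y',q\[5\]); r=r/r=r*R.from_euler('y',q[5]); p=p+r.apply([l[9],l[10],0]); r=r/; s/\[.35,.4,.4,.25,0,0,o\]/[.35,.4,.4,.25,0,0,o,0,0,0,0]/" fk.py; python3 fk.py
cat > ik.py <<'E'
from fk import *
z=np.load('fk.npz'); s,l=z['s'],z['l']
def goal(th,phi,up):
    t,f=np.radians(th),np.radians(phi)
    zt=np.array([np.sin(t)*np.cos(f),np.sin(t)*np.sin(f),-np.cos(t)]); yt=np.array([np.sin(f),-np.cos(f),0])*up
    return np.column_stack([np.cross(yt,zt),yt,zt])
def ik(P,M,q0):
    def f(q):
        p,r=fk(q,s,l); return np.r_[10*(p-P),(r.as_matrix()-M).ravel(),.003*(q-q0)]
    g=least_squares(f,np.clip(q0,LIM[:,0]+.02,LIM[:,1]-.02),bounds=(LIM[:,0]+.01,LIM[:,1]-.01))
    p,r=fk(g.x,s,l); return g.x,np.abs(p-P).max()*1000,np.abs(r.as_matrix()-M).max(),np.minimum(g.x-LIM[:,0],LIM[:,1]-g.x).min()
if __name__=='__main__':
    rng=np.random.default_rng(0)
    for up in(1,-1):
     for th in(40,50,60,75):
      for phi in(0,):
       best=None
       for k in range(25):
        q,e,a,m=ik(np.array([.59,.0636,.063]),goal(th,phi,up),rng.uniform(LIM[:,0],LIM[:,1]))
        if e<3 and a<.02 and (best is None or m>best[0]): best=(m,q)
       print(up,th,phi,best and (round(best[0],2),np.round(best[1],2)))
E
python3 ik.py
```

```text
(np.float64(0.0008892904263186997), (-1, -1, -1, -1), array([ 2.90563230e-01,  5.05715743e-01,  4.70503434e-01,  3.43283234e-01,
       -1.73422044e-02,  5.60916582e-04,  1.57088269e+00, -6.16219749e+00,
        6.13153412e+00, -8.71910297e-03,  4.86843997e-04]))
[-1.7  4.7  2.3] 0.001
[3.3 0.8 0.1] 0.005
[-2.4 -4.9 -1.8] 0.006
[1.7 3.7 0.1] 0.008
[-3.  -0.1 -1.6] 0.007
[ 3.5 -0.1  0.9] 0.004
1 40 0 (np.float64(0.22), array([ 0.16,  0.44, -0.45,  2.31,  2.28,  0.41,  2.31]))
1 50 0 (np.float64(0.17), array([-0.38,  0.49,  0.11,  2.4 ,  2.83,  0.62,  1.6 ]))
1 60 0 (np.float64(0.1), array([-0.96,  0.85,  0.71,  2.47,  3.05,  0.94,  0.97]))
1 75 0 (np.float64(0.09), array([-1.47,  1.85,  1.05,  2.48,  2.82,  1.11, -0.05]))
-1 40 0 (np.float64(0.26), array([ 0.55,  0.56, -0.92,  2.31,  2.09,  0.6 , -0.51]))
-1 50 0 (np.float64(0.17), array([-0.62,  0.53,  0.38,  2.4 ,  2.98,  0.6 , -1.77]))
-1 60 0 (np.float64(0.1), array([-0.51,  0.65,  0.21,  2.47,  2.87,  0.98, -1.7 ]))
-1 75 0 (np.float64(0.08), array([-0.89,  1.09,  0.51,  2.49,  2.72,  1.41, -2.15]))
```

The model fits to about 5 mm. A 40° tilt with the gripper spun the other way (q5≈2.1, q6≈0.6, q7≈−0.5) keeps good margins. I spin the tool −180° first.

```bash
python3 -m creep '[[[0,0,-0.5,0,0,-8.4,0],[0,0,-1,0,0,-16.8,0],[0,0,-1.5,0,0,-25.2,0],[0,0,-2,0,0,-33.6,0],[0,0,-2,0,0,-42,0],[0,0,-2,0,0,-50.4,0],[0,0,-2,0,0,-58.8,0],[0,0,-2,0,0,-67.2,0],[0,0,-2,0,0,-75.6,0],[0,0,-2,0,0,-84,0],[0,0,-2,0,0,-90,0],[0,0,-2,0,0,-90,0]]]';  python3 -m creep '[[[0,0,0,0,0,-8.4,0],[0,0,0,0,0,-16.8,0],[0,0,0,0,0,-25.2,0],[0,0,0,0,0,-33.6,0],[0,0,0,0,0,-42,0],[0,0,0,0,0,-50.4,0],[0,0,0,0,0,-58.8,0],[0,0,0,0,0,-67.2,0],[0,0,0,0,0,-75.6,0],[0,0,0,0,0,-84,0],[0,0,0,0,0,-90,0],[0,0,0,0,0,-90,0]]]'
cat > tgt.py <<'E'
from h import *; from ik import goal
import sys
def to(P,th,up=-1):
    s=st(); Rt=quat(s['tool_rot']); print('d',delta(P),'rv',np.round(np.degrees((Rt.inv()*R.from_matrix(goal(th,0,up))).as_rotvec()),1))
a=[float(x) for x in sys.argv[1:]]; to(a[:3],a[3])
E
python3 tgt.py .52 .0636 .15 40
```

```text
clock: 12.15
position: [0.4482, 0.0711, 0.2556]
tool_rot: [0.293, 0.653, 0.647, 0.262]
wrist_force: [-0.7, -0.3, 0.2]
gripper_width: 0.005
clock: 13.35
position: [0.4482, 0.0707, 0.2555]
tool_rot: [0.393, 0.006, 0.919, -0.021]
wrist_force: [1.4, 0.4, 0.3]
gripper_width: 0.002
t 13.35 pos [0.4482 0.0707 0.2555] F [1.4 0.4 0.3] w 0.002 q [-0.46 -0.31 -0.05  2.52  1.1   0.44  0.13]
[[-0.691, 0.028, 0.722], [-0.006, 0.999, -0.044], [-0.723, -0.034, -0.69]]
d [ 2.66 -0.15 12.5 ] rv [-2.5  6.3  0.2]
```

```bash
python3 -m creep '[[[0.4,0,2,-0.4,1,0,0],[0.8,0,4,-0.8,2,0,0],[1.2,0,6,-1.2,3,0,0],[1.7,-0.1,8,-1.6,4,0,0],[2.2,-0.1,10,-2,5,0,0],[2.7,-0.1,12.5,-2.5,6.3,0.2,0],[2.7,-0.1,12.5,-2.5,6.3,0.2,0],[2.7,-0.1,12.5,-2.5,6.3,0.2,0]]]' >/dev/null; python3 tgt.py .57 .0636 .064 40
```

```text
t 14.15 pos [0.5195 0.0633 0.1491] F [-0.4  0.3  0.9] w 0.009 q [-0.33  0.08  0.03  2.45  1.87  0.2  -0.55]
[[-0.767, 0.004, 0.641], [0.004, 1.0, -0.002], [-0.641, 0.001, -0.767]]
d [1.59 0.04 9.77] rv [-0.1 -0.1 -0.2]
```

```bash
python3 -m creep '[[[0.3,0,2,0,0,0,0],[0.6,0,4,0,0,0,0],[0.9,0,6,0,0,0,0],[1.3,0,8,0,0,0,0],[1.6,0,9.8,0,0,0,0],[1.6,0,9.8,0,0,0,0],[1.6,0,9.8,0,0,0,0]]]' >/dev/null; python3 tgt.py .586 .0636 .062 40
python3 - <<'E'
from h import *
im,p=grab('scene'); save('s4',cv2.resize(im[170:320,260:460],(800,600),interpolation=cv2.INTER_CUBIC))
im,p=grab('top'); save('t4',cv2.resize(im[150:270,240:400],(640,480),interpolation=cv2.INTER_CUBIC))
E
```

```text
t 14.85 pos [0.5701 0.0632 0.0649] F [ 0.2 -0.1 -0.9] w 0.006 q [-0.12  0.38 -0.16  2.38  2.5   0.37 -1.13]
[[-0.766, 0.003, 0.642], [0.002, 1.0, -0.002], [-0.642, -0.001, -0.766]]
d [-1.03  0.04  1.24] rv [-0.1 -0.  -0.1]
```

View pics/s4.png

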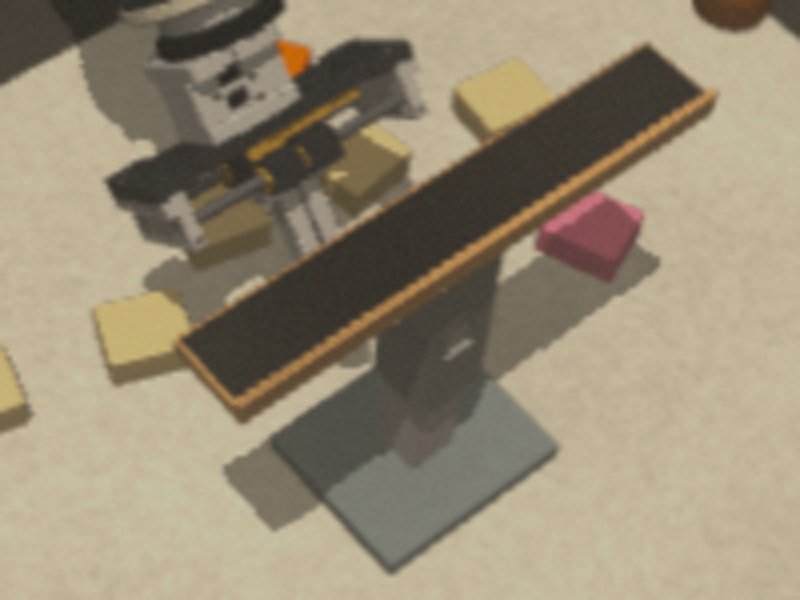

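The gripper is tilted in front of the post with its closed fingers heading for the button, and the bars are undisturbed. I advance in small steps and watch the force.

```bash
python3 -m creep '[[[-0.5,0,0.6,0,0,0,0],[-1.0,0,1.2,0,0,0,0],[-1.2,0,1.4,0,0,0,0],[-1.2,0,1.4,0,0,0,0],[-1.2,0,1.4,0,0,0,0]]]' >/dev/null; python3 tgt.py .594 .0636 .062 40;  python3 -m creep '[[[-0.2,0,0.15,0,0,0,0],[-0.4,0,0.3,0,0,0,0],[-0.6,0,0.5,0,0,0,0],[-0.6,0,0.5,0,0,0,0],[-0.6,0,0.5,0,0,0,0]]]' >/dev/null; python3 tgt.py .605 .0636 .062 40
```

```text
t 15.45 pos [0.5885 0.0633 0.0609] F [-0.2  0.1  0.4] w 0.003 q [-0.12  0.41 -0.15  2.34  2.5   0.35 -1.12]
[[-0.767, 0.001, 0.642], [0.0, 1.0, -0.002], [-0.642, -0.001, -0.767]]
d [-0.5   0.03  0.27] rv [-0.1 -0.1 -0. ]
t 15.95 pos [0.5964 0.0633 0.061 ] F [-0.4  0.9 -0.8] w 0.007 q [-0.12  0.42 -0.14  2.32  2.5   0.34 -1.11]
[[-0.767, 0.001, 0.642], [0.0, 1.0, -0.001], [-0.642, -0.001, -0.767]]
d [-0.72  0.03  0.47] rv [-0.1 -0.  -0. ]
```

```bash
python3 -m creep '[[[-0.15,0,0.13,0,0,0,0],[-0.3,0,0.25,0,0,0,0],[-0.3,0,0.25,0,0,0,0],[-0.3,0,0.25,0,0,0,0]]]'|sed -n '2p;4p'; python3 -m creep '[[[-0.15,0,0.13,0,0,0,0],[-0.3,0,0.25,0,0,0,0],[-0.3,0,0.25,0,0,0,0],[-0.3,0,0.25,0,0,0,0]]]'|sed -n '2p;4p'; python3 -m creep '[[[-0.08,0,0.06,0,0,0,0],[-0.15,0,0.13,0,0,0,0],[-0.15,0,0.13,0,0,0,0],[-0.15,0,0.13,0,0,0,0]]]'|sed -n '2p;4p'
```

```text
position: [0.5999, 0.0634, 0.0607]
wrist_force: [-6.4, 0.4, 2.2]
position: [0.6037, 0.0634, 0.0607]
wrist_force: [-6.5, 0.7, 2.7]
position: [0.6057, 0.0634, 0.0607]
wrist_force: [-6.8, -0.3, 3.3]
```

```bash
python3 -m creep '[[[-0.08,0,0.06,0,0,0,0],[-0.15,0,0.13,0,0,0,0],[-0.15,0,0.13,0,0,0,0],[-0.15,0,0.13,0,0,0,0]]]'|sed -n '2p;4p'
python3 - <<'E'
from h import *
im,p=grab('scene'); save('s5',cv2.resize(im[170:320,260:460],(800,600),interpolation=cv2.INTER_CUBIC))
E
```

```text
position: [0.6065, 0.0635, 0.0597]
wrist_force: [-9.5, 0.9, -0.6]
```

View pics/s5.png

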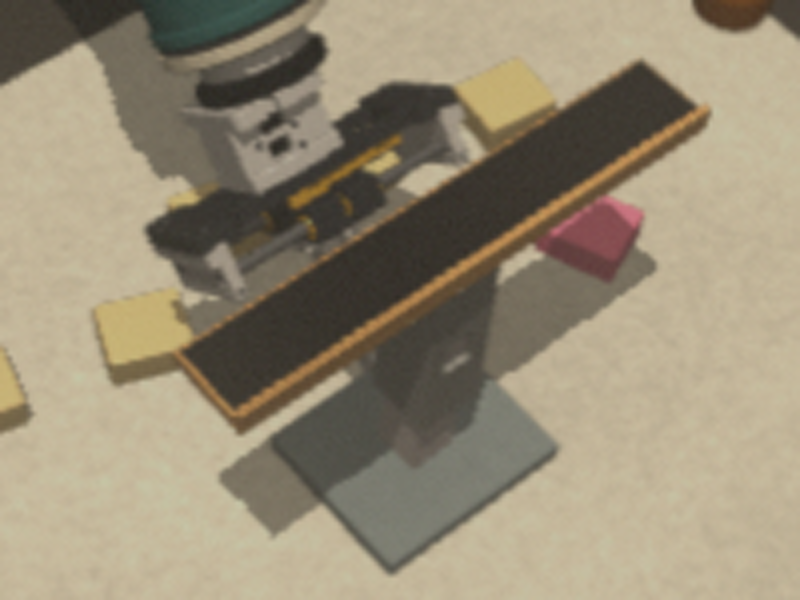

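The ledge has dropped about 10 crop pixels from the previous view, and F_z shows the rim now resting on the finger. So the tube is over the button's upper half, and I retract straight back.

```bash
python3 -m creep '[[[0.4,0,-0.33,0,0,0,0],[1.1,0,-0.95,0,0,0,0],[2.3,0,-1.9,0,0,0,0],[3.8,0,-3.2,0,0,0,0],[3.8,0,-3.2,0,0,0,0]]]'|sed -n '2p;4p'
python3 - <<'E'
from h import *
im,p=grab('scene'); save('s6',cv2.resize(im[170:320,260:460],(800,600),interpolation=cv2.INTER_CUBIC)); np.save('s6.npy',im)
E
```

```text
position: [0.5565, 0.0633, 0.061]
wrist_force: [-0.5, -0.1, 0.7]
```

View pics/s6.png

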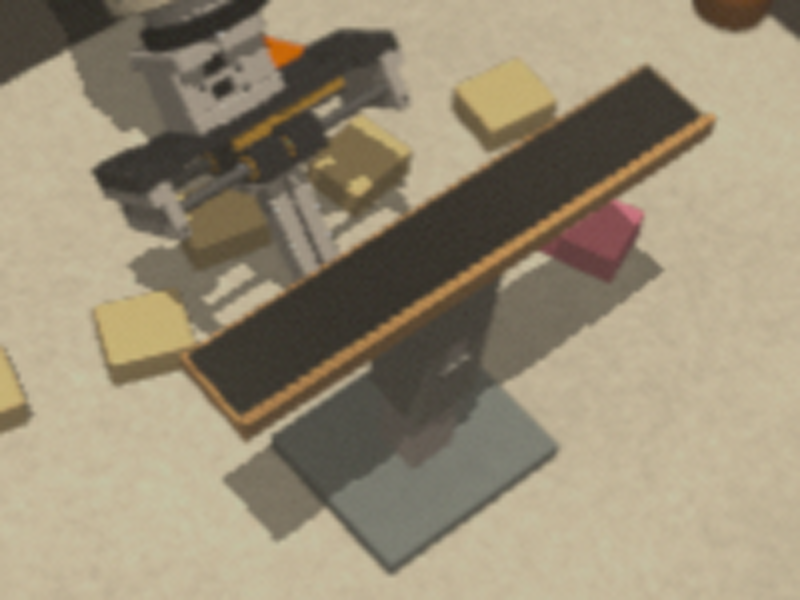

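```bash
python3 -m creep '[[[0,0,-2,0,0,0,0],[0,0,-4,0,0,0,0],[0,0,-6,0,0,0,0],[-0.2,0,-8,0,0,0,0],[-0.8,0,-10.5,0,0,0,0],[-2,0,-14,0,0,0,0],[-3,0,-18,0,0,0,0],[-3.4,0,-22,0,0,0,0],[-3.4,0,-22,0,0,0,0],[-3.4,0,-22,0,0,0,0]]]' >/dev/null; python3 tgt.py .45 .0636 .30 0
```

```text
t 19.15 pos [0.4657 0.0549 0.2282] F [ 0.6 -0.2  0.3] w 0.002 q [-0.4  -0.22  0.03  2.48  0.92  0.34  0.39]
[[-0.757, 0.019, 0.653], [0.003, 1.0, -0.026], [-0.653, -0.017, -0.757]]
d [-3.5   0.72 -6.49] rv [-1.3 40.8 -0.7]
```

```bash
python3 -m creep '[[[-1,0,-1.6,-0.2,7,0,0],[-2,0.2,-3.2,-0.5,14,0,0],[-3,0.4,-4.8,-0.7,21,-0.2,0],[-4,0.6,-6.5,-0.9,28,-0.4,0],[-5,0.7,-8,-1.1,35,-0.6,0],[-5.5,0.7,-8.8,-1.3,40.8,-0.7,0],[-5.5,0.7,-8.8,-1.3,40.8,-0.7,0],[-5.5,0.7,-8.8,-1.3,40.8,-0.7,0]]]' >/dev/null; python3 tgt.py .45 .0636 .30 0
```

```text
t 19.95 pos [0.4506 0.0637 0.3293] F [-0.5 -0.3 -0.3] w 0.004 q [-0.63 -0.01  0.42  1.85  0.01  1.29  1.36]
[[-1.0, 0.001, 0.001], [0.001, 1.0, -0.003], [-0.001, -0.003, -1.0]]
d [ 0.07 -0.    2.93] rv [-0.1  0.1 -0.1]
```

```bash
python3 -m creep '[[[-1.6,0,0,0,0,8.2,0],[-3.2,0,0,0,0,16.4,0],[-4.8,0,0,0,0,24.6,0],[-6.4,0,0,0,0,32.8,0],[-8,0,0,0,0,41,0],[-9.6,0,0,0,0,49.2,0],[-11.2,0,0,0,0,57.4,0],[-12.8,0,0,0,0,65.6,0],[-14.6,0,0,0,0,73.8,0],[-16.4,0,0,0,0,82,0],[-17.6,0,0,0,0,90,0],[-17.6,0,0,0,0,90,0]]]' >/dev/null; python3 -m creep '[[[0,0,2,0,0,0,0],[0,0,4,0,0,0,0],[0,0,6,0,0,0,0],[0,0,8,0,0,0,0],[0,0,9,0,0,0,0],[0,0,9.6,0,0,0,0],[0,0,9.6,0,0,0,0]]]'>/dev/null; python3 tgt.py .6263 .0636 .167 0
```

```text
t 21.85 pos [0.6257 0.0637 0.234 ] F [-0.5  0.3 -0.3] w 0.008 q [-0.58  0.45  0.59  1.59 -0.27  1.18  0.07]
[[-0.001, 1.0, 0.001], [1.0, 0.001, -0.001], [-0.001, 0.001, -1.0]]
d [-0.    0.05  6.7 ] rv [ -0.    0.1 -90. ]
```

```bash
python3 -m creep '[[[0,0,0.6,0,0,0,0],[0,0,1.2,0,0,0,0],[0,0,1.8,0,0,0,0],[0,0,2.4,0,0,0,0],[0,0,2.4,0,0,0,0]]]'|sed -n '2p;4p'; python3 -m creep '[[[0,0,0.6,0,0,0,0],[0,0,1.2,0,0,0,0],[0,0,1.8,0,0,0,0],[0,0,2.4,0,0,0,0],[0,0,2.4,0,0,0,0]]]'|sed -n '2p;4p'; python3 -m creep '[[[0,0,0.6,0,0,0,0],[0,0,1.2,0,0,0,0],[0,0,1.6,0,0,0,0],[0,0,1.6,0,0,0,0]]]'|sed -n '2p;4p'
```

```text
position: [0.6258, 0.0635, 0.2091]
wrist_force: [-0.1, -0.1, -0.5]
position: [0.6256, 0.0636, 0.1847]
wrist_force: [-0.7, -0.2, -0.3]
position: [0.6257, 0.0637, 0.1691]
wrist_force: [-0.5, 0.3, 0.2]
```

```bash
python3 -m creep '[[[0,0,0.1,0,0,0,0],[0,0,0.2,0,0,0,0],[0,0,0.3,0,0,0,0],[0,0,0.3,0,0,0,0]]]'|sed -n '2p;4p'; python3 -m creep '[[[0,0,0.1,0,0,0,0],[0,0,0.2,0,0,0,0],[0,0,0.2,0,0,0,0]]]'|sed -n '2p;4p';  python3 -m creep '[[[0,0,-3,0,0,0,50],[0,0,-8,0,0,0,100],[0,-3,-10,0,0,0,100],[0,-8,-10,0,0,0,100],[0,-13,-10,0,0,0,100],[0,-18,-10,0,0,0,100],[0,-18,-10,0,0,0,100]]]'|sed -n '2p;4p'
python3 - <<'E'
from m import *
st()
im,p=grab('scene'); save('s7',cv2.resize(im[150:330,230:470],(800,600),interpolation=cv2.INTER_CUBIC)); np.save('s7.npy',im)
im,p=grab('top'); np.save('top7.npy',im)
hsv=cv2.cvtColor(im,cv2.COLOR_RGB2HSV); roi=np.zeros(im.shape[:2],bool); roi[235:330,190:450]=1
rects(im,p,roi&(hsv[...,0]>18)&(hsv[...,0]<40)&(hsv[...,1]>62)&(hsv[...,2]>130),.026,80,600)
E
```

```text
position: [0.6265, 0.0638, 0.1674]
wrist_force: [-0.9, 1.0, 5.3]
position: [0.6277, 0.0638, 0.1673]
wrist_force: [-3.5, 1.5, 24.3]
position: [0.4415, 0.0638, 0.2651]
wrist_force: [1.5, -0.0, 0.1]
t 24.65 pos [0.4415 0.0638 0.2651] F [ 1.5 -0.   0.1] w 0.562 q [-0.82  0.02  0.62  1.98 -0.02  1.15 -0.19]
[[-0.001, 1.0, -0.0], [1.0, 0.001, 0.003], [0.003, -0.0, -1.0]]
[272. 265.] c [463.9 191.1] size [44.6 40. ] long dir deg 10.1
[244. 265.] c [465.3 277.2] size [53.5 45. ] long dir deg 83.0
```

View pics/s7.png

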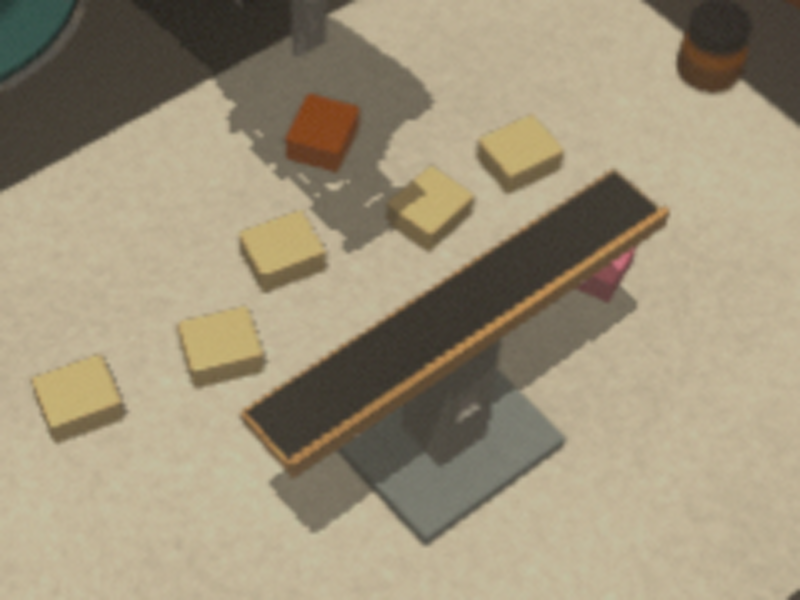

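The post is fully down: the ledge top took 24 N at z=0.167 without moving. All five cream bars are visible, and the second from the left (crop (430,205)) has been knocked a little from where it was. I'll measure the bars with the wrist camera.

```bash
cat > bars.py <<'E'
from m import *
def bars(n='wrist',fn=None):
    im,p=grab(n); st()
    hsv=cv2.cvtColor(im,cv2.COLOR_RGB2HSV)
    lab=cv2.cvtColor(im,cv2.COLOR_RGB2LAB).astype(int)
    mk=(hsv[...,0]>19)&(hsv[...,0]<40)&(hsv[...,1]>75)&(hsv[...,2]>70)
    mk=cv2.morphologyEx(mk.astype(np.uint8),cv2.MORPH_OPEN,np.ones((3,3)))
    rects(im,p,mk,.026,400 if n=='wrist' else 80,9000)
    if fn: save(fn,im); save(fn+'m',np.dstack([mk*255]*3))
    return im,p,hsv
if __name__=='__main__':
    import sys
    im,p,h=bars(*sys.argv[1:])
    print([h[v,u].tolist() for u,v in [(200,100),(300,150),(150,200),(100,300)]])
E
python3 bars.py wrist w7
python3 - <<'E'
from h import *
a=cv2.imread('pics/w7.png'); b=cv2.imread('pics/w7m.png'); cv2.imwrite('pics/w7b.png',np.hstack([cv2.resize(a,(400,300)),cv2.resize(b,(400,300))]))
E
```

```text
t 24.8 pos [0.4467 0.0641 0.2654] F [ 0.4  0.8 -0.2] w 0.693 q [-0.81  0.03  0.62  1.97 -0.02  1.15 -0.18]
[[0.0, 1.0, 0.002], [1.0, -0.0, -0.0], [-0.0, 0.002, -1.0]]
[[18, 50, 147], [18, 52, 151], [18, 75, 68], [17, 69, 70]]
```

View pics/w7b.png

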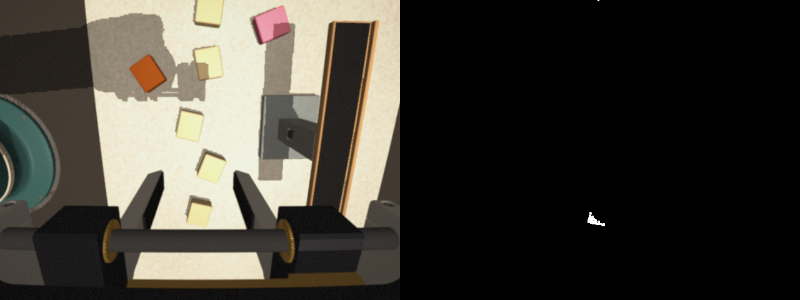

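All five bars are visible in the wrist view, at full-resolution pixels of about (334,18), (334,101), (304,200), (338,266) and (318,339). The mask needs retuning for this camera.

Run:
```python
import cv2,numpy as np
im=cv2.imread('pics/w7.png')[:,:,::-1].copy(); h=cv2.cvtColor(im,cv2.COLOR_RGB2HSV); l=cv2.cvtColor(im,cv2.COLOR_RGB2LAB)
for u,v in [(334,15),(330,92),(338,115),(304,200),(338,266),(318,339),(250,250),(385,100),(200,100),(445,90),(540,300)]: print(u,v,np.median(h[v-2:v+3,u-2:u+3].reshape(-1,3),0),np.median(l[v-2:v+3,u-2:u+3].reshape(-1,3),0))
```

```text
334 15 [ 29.  69. 235.] [232. 120. 158.]
330 92 [ 31.  60. 240.] [239. 119. 155.]
338 115 [ 31.  53. 240.] [239. 120. 152.]
304 200 [ 31.  55. 241.] [240. 119. 153.]
338 266 [ 31.  56. 242.] [240. 119. 154.]
318 339 [ 27.  73. 240.] [234. 121. 159.]
250 250 [ 29.  22. 240.] [239. 125. 138.]
385 100 [ 27.  27. 238.] [237. 125. 138.]
200 100 [ 18.  51. 149.] [148. 129. 140.]
445 90 [ 18.  51. 146.] [145. 129. 139.]
540 300 [15. 48. 36.] [ 33. 129. 131.]
```

```bash
python3 - <<'E'
s=open('bars.py').read()
s=s.replace("mk=(hsv[...,0]>19)&(hsv[...,0]<40)&(hsv[...,1]>75)&(hsv[...,2]>70)","mk=(lab[...,2]>145)&(lab[...,1]<126)&(lab[...,0]>212 if n=='wrist' else lab[...,0]>170)")
s=s[:s.index("    print([h")]
open('bars.py','w').write(s)
E
python3 bars.py wrist; python3 tgt.py .4294 .0697 .06 0
```

```text
t 24.85 pos [0.447  0.0639 0.2651] F [ 0.6 -0.7 -0.5] w 0.738 q [-0.81  0.03  0.62  1.97 -0.02  1.15 -0.18]
[[0.001, 1.0, 0.001], [1.0, -0.001, -0.001], [-0.001, 0.001, -1.0]]
[318. 344.] c [ 449.3 -123.8] size [51.2 43.6] long dir deg 76.3
[338. 270.] c [474.2 -17.3] size [51.8 43.8] long dir deg 69.5
[303. 202.] c [431.3  70.4] size [52.2 44.4] long dir deg 77.4
[336.  97.] c [467.  186.4] size [43.8 50.6] long dir deg 100.0
[334.  17.] c [465.7 271. ] size [36.  42.6] long dir deg 174.7
t 24.85 pos [0.447  0.0639 0.2651] F [ 0.6 -0.7 -0.5] w 0.738 q [-0.81  0.03  0.62  1.97 -0.02  1.15 -0.18]
[[0.001, 1.0, 0.001], [1.0, -0.001, -0.001], [-0.001, 0.001, -1.0]]
d [ 0.61 -1.79 20.5 ] rv [ -0.    0.1 -90. ]
```

```bash
python3 -m creep '[[[0.3,-0.8,4,0,0,6,100],[0.6,-1.6,8,0,0,12.5,100],[0.6,-1.6,12,0,0,12.5,100],[0.6,-1.6,16,0,0,12.5,100],[0.6,-1.6,20,0,0,12.5,100],[0.6,-1.6,23,0,0,12.5,100],[0.6,-1.6,25.6,0,0,12.5,100],[0.6,-1.6,25.6,0,0,12.5,100],[0.6,-1.6,25.6,0,0,12.5,30],[0.6,-1.6,25.6,0,0,12.5,30],[0.6,-1.6,25.6,0,0,12.5,30],[0.6,-1.6,25.6,0,0,12.5,30]]]' 20 >/dev/null; python3 -m creep '[[[0,0,0,0,0,0,30],[0,0,0,0,0,0,30],[0,0,0,0,0,0,30],[0,0,0,0,0,0,30]]]'|sed -n '2p;4,5p'
```

```text
position: [0.4303, 0.0696, 0.009]
wrist_force: [-1.5, 0.2, 6.2]
gripper_width: 0.489
```

```bash
cat > g.py <<'E'
from h import *
import sys
x,y,z,a=[float(v) for v in sys.argv[1:]]
s=robot.sense(); M=quat(s['tool_rot']).as_matrix(); cur=np.degrees(np.arctan2(M[1,1],M[0,1]))
print('t',round(s['clock'],1),np.round(s['position'],4),'F',np.round(s['wrist_force'],1),'w',round(s['gripper_width'],3),'tilt',np.round(M[:2,2],3)); print('d',delta([x,y,z]),'az',round(-(a-cur),1))
E
python3 -m creep '[[[0,0,-3,0,0,0,30],[0,0,-7,0,0,0,30],[0,0,-12,0,0,0,30],[0.3,2,-17,0,0,-2,30],[1.2,6,-21,0,0,-5,30],[1.9,10,-22,0,0,-8,30],[2.7,14,-22,0,0,-11,30],[3.4,17.5,-22,0,0,-12.5,30],[3.7,19.4,-22,0,0,-12.5,30],[3.7,19.4,-22,0,0,-12.5,30]]]' >/dev/null; python3 g.py .6275 .0636 .177 0
```

```text
t 27.4 [0.6289 0.0632 0.2278] F [-0.4 -0.  -1.2] w 0.486 tilt [-0.    -0.003]
d [ 0.06 -0.14  5.08] az -0.1
```

```bash
python3 -m creep '[[[0,0,2,0,0,0,30],[0,0,3.5,0,0,0,30],[0,0,4.4,0,0,0,30],[0,0,4.9,0,0,0,30],[0,0,4.9,0,0,0,30]]]' >/dev/null; python3 g.py .6275 .0636 .176 0
```

```text
t 27.9 [0.6272 0.0638 0.1796] F [ 0.1  0.6 -0.9] w 0.488 tilt [-0.    -0.001]
d [-0.02  0.03  0.36] az -0.0
```

Next I lower the last 3 mm, release, and retreat upward.

```bash
python3 -m creep '[[[0,0,0.2,0,0,0,30],[0,0,0.35,0,0,0,30],[0,0,0.35,0,0,0,30]]]'|sed -n '2p;4p'; python3 -m creep '[[[0,0,0,0,0,0,75],[0,0,0,0,0,0,75],[0,0,0,0,0,0,75],[0,0,-1,0,0,0,75],[0,0,-4,0,0,0,80],[0,0,-8,0,0,0,100],[0,-4,-9,0,0,0,100],[0,-9,-9,0,0,0,100],[0,-14,-9,0,0,0,100],[0,-17,-9,0,0,0,100],[0,-17,-9,0,0,0,100],[0,-17,-9,0,0,0,100]]]' >/dev/null; python3 bars.py wrist w8; python3 g.py .4735 -.0175 .009 -20.8
```

```text
position: [0.6276, 0.0638, 0.1765]
wrist_force: [0.0, -0.2, -0.5]
t 29.5 pos [0.4582 0.064  0.2671] F [ 1.3  0.4 -0.3] w 1.003 q [-0.84  0.06  0.67  1.94 -0.04  1.15 -0.16]
[[0.0, 1.0, 0.002], [1.0, -0.0, -0.001], [-0.001, 0.002, -1.0]]
[310. 343.] c [ 449.6 -124. ] size [51.3 43.9] long dir deg 76.5
[329. 270.] c [474.4 -17.2] size [51.5 43.8] long dir deg 69.1
[538. 245.] c [741.   14.3] size [70.9 81.4] long dir deg 90.1
[327.  96.] c [467.1 186.3] size [44.3 50.6] long dir deg 99.9
[324.  17.] c [466.  271.9] size [37.1 42.3] long dir deg 173.1
t 29.5 [0.4582 0.064  0.2671] F [ 1.3  0.4 -0.3] w 1.003 tilt [ 0.002 -0.001]
d [-8.13  1.49 25.82] az 20.8
```

View pics/w8.png

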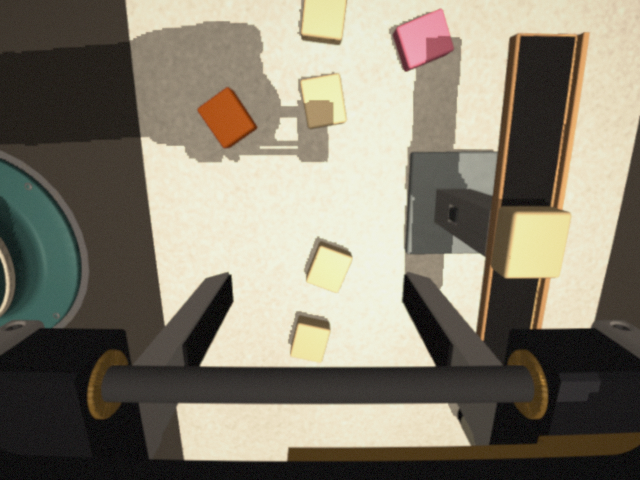

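The first bar lies flat in the middle of the ledge at (532,242), and the button shows through the slot at (453,213). The next bar is D.

```bash
python3 -m creep '[[[-2.5,0.5,2,0,0,7,100],[-5,1,5,0,0,14,100],[-8.1,1.5,9,0,0,20.7,100],[-8.1,1.5,13,0,0,20.7,100],[-8.1,1.5,17,0,0,20.7,100],[-8.1,1.5,21,0,0,20.7,100],[-8.1,1.5,24,0,0,20.7,100],[-8.1,1.5,25.8,0,0,20.7,100],[-8.1,1.5,25.8,0,0,20.7,100],[-8.1,1.5,25.8,0,0,20.7,30],[-8.1,1.5,25.8,0,0,20.7,30],[-8.1,1.5,25.8,0,0,20.7,30]]]' 20 >/dev/null; python3 -m creep '[[[0,0,0,0,0,0,30],[0,0,0,0,0,0,30],[0,0,0,0,0,0,30],[0,0,0,0,0,0,30],[0,0,-3,0,0,0,30],[0,0,-8,0,0,0,30],[0,0,-13,0,0,0,30],[0,0,-18,0,0,0,30],[0,0,-22,0,0,0,30],[0,0,-22,0,0,0,30],[0,0,-22,0,0,0,30]]]'|sed -n '2p;4,5p'; python3 g.py .6275 .0036 .23 0
```

```text
position: [0.4725, -0.0167, 0.2287]
wrist_force: [0.3, 0.0, -2.7]
gripper_width: 0.49
t 31.8 [ 0.4725 -0.0167  0.2287] F [ 0.3  0.  -2.7] w 0.49 tilt [ 0.002 -0.   ]
d [ 7.38 13.78 -0.11] az -20.7
```

```bash
python3 -m creep '[[[0.8,1.5,0,0,0,-3,30],[2.3,4.3,0,0,0,-8,30],[4.1,7.6,0,0,0,-13,30],[5.7,10.7,0,0,0,-18,30],[7,13,0,0,0,-20.7,30],[7.4,13.8,0,0,0,-20.7,30],[7.4,13.8,0,0,0,-20.7,30],[7.4,13.8,2,0,0,-20.7,30],[7.4,13.8,3.5,0,0,-20.7,30],[7.4,13.8,4.4,0,0,-20.7,30],[7.4,13.8,4.8,0,0,-20.7,30],[7.4,13.8,4.8,0,0,-20.7,30]]]' >/dev/null; python3 g.py .6275 .0036 .176 0
```

```text
t 33.0 [0.6274 0.0032 0.1802] F [-0.2 -0.  -0.6] w 0.49 tilt [-0.    -0.001]
d [0.04 0.01 0.42] az -0.0
```

```bash
python3 -m creep '[[[0,0,0.2,0,0,0,30],[0,0,0.37,0,0,0,30],[0,0,0.37,0,0,0,30]]]'|sed -n '2p;4p'; python3 -m creep '[[[0,0,0,0,0,0,75],[0,0,0,0,0,0,75],[0,0,0,0,0,0,75],[0,0,-1,0,0,0,75],[0,0,-4,0,0,0,80],[0,0,-8,0,0,0,100],[0,-4,-9,0,0,0,100],[0,-9,-9,0,0,0,100],[0,-14,-9,0,0,0,100],[0,-17,-9,0,0,0,100],[0,-17,-9,0,0,0,100],[0,-17,-9,0,0,0,100]]]' >/dev/null; python3 bars.py wrist; python3 g.py .467 .1865 .009 10
```

```text
position: [0.6278, 0.0032, 0.1768]
wrist_force: [-0.4, -0.1, -1.1]
t 34.55 pos [0.4585 0.0035 0.2675] F [-0.2  0.6 -0.4] w 0.999 q [-0.8   0.05  0.76  1.95 -0.04  1.15 -0.03]
[[0.0, 1.0, 0.002], [1.0, -0.0, -0.001], [-0.001, 0.002, -1.0]]
[310. 303.] c [ 449.5 -123.9] size [51.4 44.1] long dir deg 76.7
[538. 246.] c [741.1 -47.4] size [81.5 70.8] long dir deg 89.6
[551. 165.] c [740.  54.] size [69.4 81.7] long dir deg 90.2
[323.  42.] c [466.3 186.1] size [42.8 50.3] long dir deg 99.9
t 34.5 [0.4585 0.0035 0.2675] F [-0.2  0.6 -0.4] w 0.999 tilt [ 0.002 -0.001]
d [18.31  0.8  25.83] az -10.0
```

```bash
python3 -m creep '[[[3,0,1,0,0,-3,100],[7.5,0.3,3,0,0,-7,100],[12,0.6,6,0,0,-10,100],[16,0.8,9,0,0,-10,100],[18.3,0.8,13,0,0,-10,100],[18.3,0.8,17.5,0,0,-10,100],[18.3,0.8,21.5,0,0,-10,100],[18.3,0.8,24.5,0,0,-10,100],[18.3,0.8,25.8,0,0,-10,100],[18.3,0.8,25.8,0,0,-10,100],[18.3,0.8,25.8,0,0,-10,30],[18.3,0.8,25.8,0,0,-10,30]]]' 20|sed -n '2p'; python3 -m creep '[[[0,0,0,0,0,0,30],[0,0,0,0,0,0,30],[0,0,0,0,0,0,30],[0,0,0,0,0,0,30],[0,0,0,0,0,0,30],[0,0,-3,0,0,0,30],[0,0,-8,0,0,0,30],[0,0,-13,0,0,0,30],[0,0,-18,0,0,0,30],[0,0,-22,0,0,0,30],[0,0,-22,0,0,0,30],[0,0,-22,0,0,0,30]]]'|sed -n '2p;4,5p'; python3 g.py .6275 .1236 .23 0
```

```text
position: [0.467, 0.1865, 0.0098]
position: [0.4658, 0.1866, 0.2287]
wrist_force: [0.2, -0.3, -1.8]
gripper_width: 0.49
t 37.0 [0.4658 0.1866 0.2287] F [ 0.2 -0.3 -1.8] w 0.49 tilt [ 0.001 -0.   ]
d [-9.01 14.84 -0.11] az 10.0
```

```bash
python3 -m creep '[[[-1,1.6,0,0,0,1.5,30],[-2.8,4.6,0,0,0,4,30],[-5,8.2,0,0,0,7,30],[-7,11.5,0,0,0,9,30],[-8.5,14,0,0,0,10,30],[-9,14.8,0,0,0,10,30],[-9,14.8,0,0,0,10,30],[-9,14.8,2,0,0,10,30],[-9,14.8,3.5,0,0,10,30],[-9,14.8,4.4,0,0,10,30],[-9,14.8,4.8,0,0,10,30],[-9,14.8,4.8,0,0,10,30]]]' >/dev/null; python3 g.py .6275 .1236 .176 0
```

```text
t 38.1 [0.6268 0.1235 0.1804] F [ 0.9  0.  -0.5] w 0.488 tilt [-0.    -0.001]
d [0.01 0.07 0.44] az -0.0
```

```bash
python3 -m creep '[[[0,0,0.2,0,0,0,30],[0,0,0.38,0,0,0,30],[0,0,0.38,0,0,0,30]]]'|sed -n '2p;4p'; python3 -m creep '[[[0,0,0,0,0,0,75],[0,0,0,0,0,0,75],[0,0,0,0,0,0,75],[0,0,-1,0,0,0,75],[0,0,-4,0,0,0,80],[0,0,-8,0,0,0,100],[0,-4,-9,0,0,0,100],[0,-9,-9,0,0,0,100],[0,-14,-9,0,0,0,100],[0,-17,-9,0,0,0,100],[0,-17,-9,0,0,0,100],[0,-17,-9,0,0,0,100]]]' >/dev/null; python3 bars.py wrist; python3 g.py .4655 .277 .009 -7
```

```text
position: [0.6272, 0.1233, 0.1769]
wrist_force: [0.9, 1.0, -1.4]
t 39.7 pos [0.4578 0.1236 0.2675] F [0.6 0.2 0.3] w 1.004 q [-1.01  0.09  0.73  1.92 -0.07  1.16 -0.26]
[[0.0, 1.0, 0.002], [1.0, -0.0, -0.0], [-0.0, 0.002, -1.0]]
[524. 312.] c [741.1 -23.5] size [70.8 80.7] long dir deg 90.0
[537. 246.] c [740.1  72.6] size [70.1 81.5] long dir deg 90.1
[325.  69.] c [467.3 278.4] size [50.5 44.2] long dir deg 83.1
t 39.7 [0.4578 0.1236 0.2675] F [0.6 0.2 0.3] w 1.004 tilt [ 0.002 -0.   ]
d [15.35  0.72 25.84] az 7.0
```

```bash
python3 -m creep '[[[3,0,1,0,0,2,100],[7,0.3,3,0,0,4,100],[11,0.6,6,0,0,7,100],[14,0.8,9,0,0,7,100],[15.4,0.8,13,0,0,7,100],[15.4,0.8,17.5,0,0,7,100],[15.4,0.8,21.5,0,0,7,100],[15.4,0.8,24.5,0,0,7,100],[15.4,0.8,25.8,0,0,7,100],[15.4,0.8,25.8,0,0,7,100],[15.4,0.8,25.8,0,0,7,30],[15.4,0.8,25.8,0,0,7,30]]]' 20|sed -n '2p'; python3 -m creep '[[[0,0,0,0,0,0,30],[0,0,0,0,0,0,30],[0,0,0,0,0,0,30],[0,0,0,0,0,0,30],[0,0,0,0,0,0,30],[0,0,-3,0,0,0,30],[0,0,-8,0,0,0,30],[0,0,-13,0,0,0,30],[0,0,-18,0,0,0,30],[0,0,-22,0,0,0,30],[0,0,-22,0,0,0,30],[0,0,-22,0,0,0,30]]]'|sed -n '2p;4,5p'; python3 g.py .6275 .1838 .23 0
```

```text
position: [0.4663, 0.2777, 0.01]
position: [0.4651, 0.2777, 0.2288]
wrist_force: [0.7, 0.2, -1.5]
gripper_width: 0.487
t 42.1 [0.4651 0.2777 0.2288] F [ 0.7  0.2 -1.5] w 0.487 tilt [ 0.001 -0.   ]
d [-7.33 17.26 -0.1 ] az -7.0
```

```bash
python3 -m creep '[[[-0.8,1.9,0,0,0,-1,30],[-2.3,5.4,0,0,0,-3,30],[-4.1,9.6,0,0,0,-5,30],[-5.7,13.4,0,0,0,-6,30],[-6.9,16.3,0,0,0,-7,30],[-7.3,17.2,0,0,0,-7,30],[-7.3,17.2,0,0,0,-7,30],[-7.3,17.2,2,0,0,-7,30],[-7.3,17.2,3.5,0,0,-7,30],[-7.3,17.2,4.4,0,0,-7,30],[-7.3,17.2,4.8,0,0,-7,30],[-7.3,17.2,4.8,0,0,-7,30]]]' >/dev/null; python3 g.py .6275 .1838 .176 0
```

```text
t 43.3 [0.6266 0.1842 0.1804] F [-0.2 -0.5 -1.1] w 0.486 tilt [-0.    -0.001]
d [-0.04  0.09  0.44] az -0.0
```

```bash
python3 -m creep '[[[0,0.05,0.2,0,0,0,30],[0,0.05,0.38,0,0,0,30],[0,0.05,0.38,0,0,0,30]]]'|sed -n '2p;4p'; python3 -m creep '[[[0,0,0,0,0,0,75],[0,0,0,0,0,0,75],[0,0,0,0,0,0,75],[0,0,-1,0,0,0,75],[0,0,-4,0,0,0,80],[0,0,-8,0,0,0,100],[-2,-4,-9,0,0,0,100],[-5,-9,-9,0,0,0,100],[-9,-13,-9,0,0,0,100],[-13,-16,-9,0,0,0,100],[-17,-17,-9,0,0,0,100],[-20,-17,-9,0,0,0,100]]]' >/dev/null; python3 -m creep '[[[-4,0,0,0,0,0,100],[-4,0,0,0,0,0,100],[-4,0,0,0,0,0,100]]]'>/dev/null; python3 bars.py wrist; python3 g.py .4487 -.1243 .009 -13.6
```

```text
position: [0.6276, 0.1839, 0.177]
wrist_force: [0.0, 0.7, -1.7]
t 45.15 pos [ 0.4575 -0.0557  0.2676] F [ 0.6  0.4 -0. ] w 0.997 q [-0.76  0.06  0.86  1.95 -0.05  1.15  0.11]
[[0.001, 1.0, 0.001], [1.0, -0.001, -0.001], [-0.001, 0.001, -1.0]]
[310. 259.] c [ 449.5 -123.8] size [51.7 44.4] long dir deg 76.8
[552. 166.] c [740.8  -7.3] size [70.7 81.4] long dir deg 90.1
[565.  76.] c [740.   93.9] size [68.4 80.6] long dir deg 90.6
[571.  10.] c [736.7 161.4] size [60.4 19.9] long dir deg 2.0
t 45.1 [ 0.4575 -0.0557  0.2676] F [ 0.6  0.4 -0. ] w 0.997 tilt [ 0.001 -0.001]
d [-6.84 -0.9  25.86] az 13.6
```

```bash
python3 -m creep '[[[-2,-0.2,2,0,0,5,100],[-4,-0.5,5,0,0,9,100],[-6,-0.8,8,0,0,13.5,100],[-6.8,-0.9,12,0,0,13.5,100],[-6.8,-0.9,16,0,0,13.5,100],[-6.8,-0.9,20,0,0,13.5,100],[-6.8,-0.9,23.5,0,0,13.5,100],[-6.8,-0.9,25.8,0,0,13.5,100],[-6.8,-0.9,25.8,0,0,13.5,100],[-6.8,-0.9,25.8,0,0,13.5,30],[-6.8,-0.9,25.8,0,0,13.5,30],[-6.8,-0.9,25.8,0,0,13.5,30]]]' 20|sed -n '2p'; python3 -m creep '[[[0,0,0,0,0,0,30],[0,0,0,0,0,0,30],[0,0,0,0,0,0,30],[0,0,0,0,0,0,30],[0,0,-3,0,0,0,30],[0,0,-8,0,0,0,30],[0,0,-13,0,0,0,30],[0,0,-18,0,0,0,30],[0,0,-22,0,0,0,30],[0,0,-22,0,0,0,30],[0,0,-22,0,0,0,30]]]'|sed -n '2p;4,5p'; python3 g.py .6275 -.0568 .23 0
```

```text
position: [0.4493, -0.124, 0.0104]
position: [0.4485, -0.1236, 0.2294]
wrist_force: [0.5, -0.7, -0.7]
gripper_width: 0.489
t 47.5 [ 0.4485 -0.1236  0.2294] F [ 0.5 -0.7 -0.7] w 0.489 tilt [ 0.002 -0.   ]
d [10.66 15.85 -0.03] az -13.5
```

```bash
python3 -m creep '[[[1.1,1.6,0,0,0,-2,30],[3.1,4.6,0,0,0,-5,30],[5.6,8.4,0,0,0,-8,30],[8,12,0,0,0,-11,30],[10,14.8,0,0,0,-13.5,30],[10.6,15.8,0,0,0,-13.5,30],[10.6,15.8,0,0,0,-13.5,30],[10.6,15.8,2,0,0,-13.5,30],[10.6,15.8,3.5,0,0,-13.5,30],[10.6,15.8,4.4,0,0,-13.5,30],[10.6,15.8,4.8,0,0,-13.5,30],[10.6,15.8,4.8,0,0,-13.5,30]]]' >/dev/null; python3 g.py .6275 -.0568 .176 0
```

```text
t 48.6 [ 0.6265 -0.0581  0.181 ] F [ 0.1 -0.3 -0.5] w 0.487 tilt [ 0.    -0.001]
d [0.13 0.1  0.5 ] az -0.0
```

```bash
python3 -m creep '[[[0.1,0.05,0.2,0,0,0,30],[0.1,0.05,0.42,0,0,0,30],[0.1,0.05,0.42,0,0,0,30]]]'|sed -n '2p;4p'; python3 -m creep '[[[0,0,0,0,0,0,75],[0,0,0,0,0,0,75],[0,0,0,0,0,0,75],[0,0,-1,0,0,0,75],[0,0,-4,0,0,0,80],[0,0,-8,0,0,0,100],[-2,-4,-10,0,0,0,100],[-6,-6,-12,0,0,0,100],[-10,-8,-12,0,0,0,100],[-14,-10,-12,0,0,0,100],[-18,-12,-12,0,0,0,100],[-22,-14,-12,0,0,0,100]]]' >/dev/null; python3 -m creep '[[[-4,-3,0,0,0,0,100],[-8,-6,0,0,0,0,100],[-8,-6,0,0,0,0,100],[-8,-6,0,0,0,0,100]]]' >/dev/null
python3 - <<'E'
from m import *
st(); im,p=grab('top'); a=cv2.resize(im[150:320,165:385],(776,600),interpolation=cv2.INTER_CUBIC); save('t9',a)
hsv=cv2.cvtColor(im,cv2.COLOR_RGB2HSV); roi=np.zeros(im.shape[:2],bool); roi[170:240,240:380]=1
rects(im,p,roi&(hsv[...,0]>18)&(hsv[...,0]<40)&(hsv[...,1]>55)&(hsv[...,2]>130),.193,80,3000)
s,_=grab('scene'); save('s9',cv2.resize(s[120:330,230:500],(771,600),interpolation=cv2.INTER_CUBIC))
E
```

```text
position: [0.6273, -0.0569, 0.177]
wrist_force: [-0.1, -0.3, -1.5]
t 50.55 pos [ 0.4263 -0.3578  0.2981] F [0.7 0.6 0.5] w 1.002 q [-0.13  0.32  0.97  1.69 -0.28  1.27  0.9 ]
[[0.003, 1.0, 0.001], [1.0, -0.003, -0.001], [-0.001, 0.001, -1.0]]
[359. 202.] c [627.5 -60.6] size [56.  48.2] long dir deg 89.4
[301. 201.] c [628.8  96.1] size [241.1  45.7] long dir deg 89.9
```

View pics/s9.png

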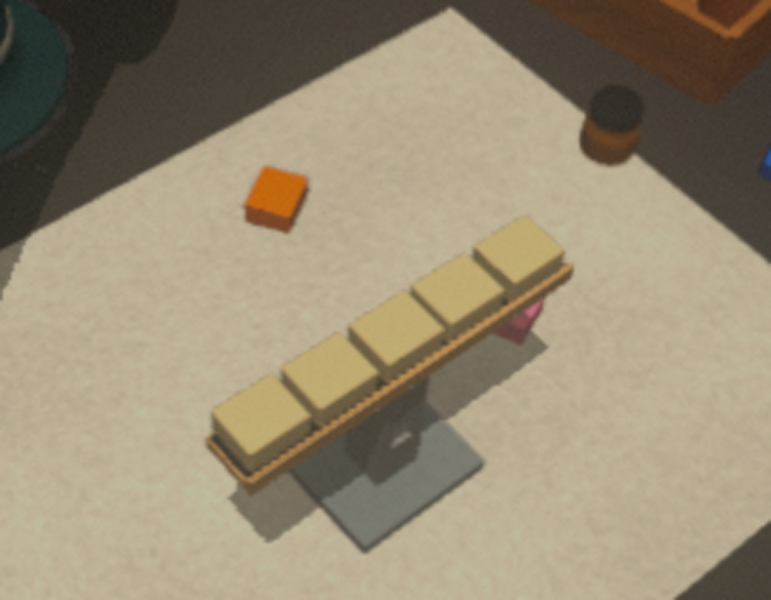

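The scene view shows five bars lying flat in one row on the level ledge, gripper clear and the jar and both look-alikes in place. A numeric check on the bottle and bowl comes before handing in.

Run:
```python
from h import *
im,p=grab('scene')
a=np.array(cv2.imread('pics/scene0.png')[:,:,::-1],int)
for n,(u,v) in {'bottle':(260,378),'bowl':(178,421),'jar':(445,162)}.items(): print(n,np.abs(im[v-18:v+18,u-18:u+18].astype(int)-a[v-18:v+18,u-18:u+18]).mean().round(1))
print(robot.hand_in())
```

```text
bottle 2.7
bowl 3.1
jar 2.6
the job is handed in; nothing more can be done
None
```

The curing ledge is up with all five cream bars on it in one row, and I handed the job in at about 51 s.

- **Post:** I lowered the tube onto the spigot until its rim rested on the button, then pressed the button flush from the front at about 9.5 N. The tube sank over it. After I backed off, the post dropped nearly all the way, and I pressed the ledge's top with 24 N; it held at z = 0.167 m, the fully-down height. The wrist picture showed the button in the slot.
- **Bars:** They sit at about 60 mm spacing, released 0–1 mm above the rubber. One bar was knocked aside partway through and was measured again before I picked it up.
- **Last checks:**
  - The final scene picture shows five bars flat in a single row on a level ledge, with the gripper clear and the orange and pink look-alikes still on the bench.
  - The bottle, bowl and jar look the same as in the first picture (mean pixel difference about 3).
  - The top camera's colour mask merged four of the five bars into one blob, so it confirmed the row's position but not each gap.
  - I couldn't view a final close-up from above because the picture limit was reached.
- **Failed attempt:** My first tilted approach to the button ran the wrist to its joint limits (q6 and q7 reached 0.19 and −2.82), so I spun the tool half a turn and used another posture.

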